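Clamp a glued transformer in the ratchet clamp

ROBOT

A 6-joint arm with a two-finger parallel gripper is mounted at the origin on a cart in front of the work surface, level with it; the furniture and walls round the work are solid. World frame = base frame: x ahead of the robot, y to its left, z up, the work surface at z = 0. Lengths are in m, angles in rad, forces in N, time in s.
With the tool pointing down it reaches from about 0.4 to 0.825 m from the base axis. Payload 7 kg.
Tool frame: the origin (TCP) lies at the very end of the fingers, on their centre line; the grasp point (between the pads) lies 19 mm behind it; y points along the fingers, x is the direction in which the jaws open and shut, and the axes are right-handed (so a half turn about y gives the same grasp; the last joint's range is limited). The gripper opens to 88 mm and grips with 3 to 60 N. Pads are 19 mm wide; open, the fingers measure 130 mm over their backs; the gripper's body (78 mm by 193 mm) begins 47 mm behind the grasp point.
Start: joints at [1.421, 0.359, 0.012, 0, -1.224, -0.288], TCP at [0.286, 0.611, 0.227] pointing down, gripper open.
Joint ranges: [-3.07, 3.07], [-1.43, 2.12], [-1.02, 1.25], [-3.03, 1.67], [-3.05, -0], [-3.03, 3.03]. Speed limits (rad/s): [2.39, 2.39, 3.01, 3.14, 3.14, 3.14].

INTERFACE

Orientations are given as [roll, pitch, yaw] about the fixed x, y, z axes, in that order (R = Rz(yaw) Ry(pitch) Rx(roll)).
In Python, from cell import env, get_image, ticket, outline_of gives the robot as it stands.
- The arm moves only by the tool step_arm, never from a script. Its argument "moves" is a list of rows, each a list of 2 entries, a list of its own where there are three numbers: the shift along the tool's x, y, z in cm, then the turn, a rotation vector about the tool's x, y, z in rad. A call has 1 to 8 rows; each row shifts and turns the pose as measured when the row begins, along the tool's axes as they then stand; what a row does not reach is not made up. A row lasts 1/12 s, in which the tool goes at most 41.7 mm and 7.16 degrees, less where a joint would pass 70% of its speed; a pose out of reach is approached as far as the arm can. A call is refused whole if a number of a shift passes 4.17 or a number of a turn 0.125, either way. A call with a gripper value outside its range is refused whole. "hand" is the finger opening in cm, from 0 to 8.76, set as the call begins (left out, the last holds). The fingers move at their own pace and stop on an object; "grip_force" is the grip in N (left out, the last holds). Time passes only in rows, so rows that do not move let the fingers close. It gives the time, the measured TCP pose, the force and the opening at its end, in the units of the state.
- env.sense(): the state, without advancing time (a new reading comes with each control period).
- get_image(name): name is "scene" or "top"; returns a dict with "image" (400x640x3 uint8, red, green, blue), "z_map" (400x640 float32, m along the optical axis (not along the pixel's ray), 0 where there is no reading), "camera_matrix" (3x3 intrinsics, pixels), "cam_to_world" (4x4, takes a point from camera to world coordinates). Camera axes: x right, y up, looking along -z (the intrinsics and any distortion apply to the point x, -y, -z); pixel columns grow to the right and rows downward; lengths in m; the calibration is good to about 2 mm. A picture is of the moment at which its call begins.
- ticket.close_job(): hands the job in, once; it reports no verdict.
Trained networks look in the newest picture that a camera, given by its name, has taken for a name from the list of things; names that differ only in an ending like _2 or _b are one class to them, and where a whole thing is asked for, a point or a joint stands for the part that bears it (a point fixed in the world has none). Each returns a list of dicts, best first, with "conf" (0 to 1); they miss things now and then, are a little off and sometimes report something else, mostly with a low value. They report only what shows in the picture. A call takes as long as a camera call. They do not tell look-alikes from the thing itself.
- outline_of(label, camera): "region" (400x640 bool, what is visible of it) and "uv" ([column, row] in pixels, amid what is visible of it).
The state is a dict: "t": time; "joint_positions": joint angles; "dq": joint speeds; "joint_torque": joint torques, N m; "eef_pos": TCP position; "eef_rot": TCP orientation; "force": force on the tool from outside, world axes, zero at the start; "ft_torque": the same for the moment, N m; "gripper_width": opening from 0.0 (shut) to 1.0 (fully open).
Only numpy, scipy, OpenCV 4.12 (cv2) and the standard library are available. Lean on these libraries where they do the work, as an engineer would, in place of code of your own. Each camera call takes 0.05 s, during which the arm holds its last target.

TASK

Lift the freshly glued transformer into the ratchet clamp, upright and centred between spring pad and fence with the narrow ends of its core towards them, and let go. Then pump the lever by pushing its upright grip, full swings, letting it spring right back each time, until it goes solid and will not take another tooth. Do not force it, do not push the jaw itself, and knock nothing over.

Things in the scene. Friction and masses are not known exactly. Their poses are not given: they have to be found in the camera images.
- transformer: small mains transformer, loose, 0.3 kg, standing on its foot. Origin on its underside, mid of its length with the wires, which run to its -x. About x=+29 mm (core): core 22 (x) by 52 (y) mm, 2 to 46 mm high; winding 40 (x) by 34 (y) mm, 10 to 38 mm high, bulging from the core's broad faces (grip it there, across x); foot plate 24 by 64 by 2 mm. Clamp it by the narrow ends, y = -26 and +26 mm
- core (a point): middle of the transformer's core, 24 mm above its underside; axes as the transformer's
- clamp: ratchet clamp fixed to the worktop. Origin on the worktop, mid width. Grey base 110 (x) by 286 mm (y, -136 to +150), top 12 mm up. Things are clamped along y on the flat bed, centred at x = 0, between fence (-y side) and spring pad (+y side). Toothed wheel's upright axis at x = 0, y = +100 mm. Each full swing of the lever moves jaw and pad one tooth, 6 mm, to the fence (-y); they cannot go back
- fence: fixed blue block, black face, bolted to the clamp's base; where along the base varies. Origin on the base's top; axes as the clamp's. Its clamping face, 50 mm wide, 9 to 43 mm above the base, lies at its y = +16 mm; foot plates fit below the face
- jaw: blue sliding jaw, 60 mm wide, to 57 mm above the worktop, 20 mm behind the pad's face. Its frame is the clamp's at the start and shifts along the clamp's -y, at most 50 mm. Not to be pushed by hand
- pad: black spring pad on an orange stem before the jaw, 40 mm wide, 30 mm high, lower edge 9 mm above the base (foot plates fit below). Origin: middle of its face, which looks to the clamp's -y; at the start at y = +10 mm in the clamp's frame, 72 to 88 mm from the fence's face. It yields 10 mm into the jaw at 2 N per mm, then is solid
- grip: black upright turning grip, 18 mm thick, 58 mm tall, on the blue lever's end, 90 mm from the wheel's axis. Origin: middle of its foot, 52 mm above the worktop. At rest at x = -87, y = +123 mm in the clamp's frame; push it to the clamp's -y, 46 mm a swing. Takes 3 to 5 N with the jaw free, up to 10 N with the pad pressed; solid at its stop and when the clamp is tight. 15 N is enough; 45 N spoils it
- lever (a joint): lever's swing about the wheel's axis (rad), counterclockwise from above: 0 sprung back, 0.51 at the stop of a full swing. Play to 0.06; the tooth is taken at about 0.45; a swing that goes solid before 0.43 took none: the clamp is tight. It springs back by itself in half a second, and must, to below 0.02, to pick up the next tooth
- glue_bottle: white glue bottle with a red tip, 36 mm wide, 105 mm tall, standing behind the clamp: not to be knocked over
Mind the look-alikes: they are no part of the job. What is shaped like the transformer but pink or red is not meant.

How it is judged:
On the way, in this order (a step that is already met when the one before it is completed fails the run):
1. the transformer stands on the clamp's bed between pad and fence, let go and not yet clamped (x of core in the frame of clamp between -0.015 and 0.015 m and y of core in the frame of fence above 0.038 m and y of core in the frame of pad below -0.022 m and z of core in the frame of clamp below 0.041 m and angle between transformer's own z axis and vertical below 0.1 rad and angle between the y axis of transformer and the y axis of clamp, either way round below 0.2 rad and contact force between pad and transformer below 3 N and contact force between the fingers and transformer below 0.1 N), for 0.2 s.
2. the lever has been swung fully at least once (value of joint lever above 0.44 rad).
3. the pad presses on the transformer's core (contact force between pad and transformer above 8.5 N), for 0.2 s.
At the end, for the whole second after the job is handed in: the transformer stands upright (0.1 rad) on the bed, within 18 mm of its middle line and square within 0.12 rad, at rest, held by more than 8.5 N at the pad (pressed in 4 mm or more, as it is when no more teeth can be taken) and 6 N at the fence, and the lever is sprung back below 0.04 rad (contact force between pad and transformer above 8.5 N and contact force between fence and transformer above 6 N and x of core in the frame of clamp between -0.018 and 0.018 m and z of core in the frame of clamp below 0.041 m and angle between transformer's own z axis and vertical below 0.1 rad and angle between the y axis of transformer and the y axis of clamp, either way round below 0.12 rad and linear speed of transformer below 0.02 m/s and value of joint lever below 0.04 rad); the robot touches nothing.
It fails at once if the lever was forced: over 45 N at the grip (contact force between any of the fingers, the arm and grip above 45 N).
It fails at once if the jaw or pad was pushed by the robot itself (over 8 N) (contact force between any of the fingers, the arm and jaw above 8 N).
It fails at once if the glue bottle was knocked over (angle between glue_bottle's own z axis and vertical above 0.6 rad).
It fails at once if the transformer was tipped over (angle between transformer's own z axis and vertical above 1 rad).
It also fails if it takes over 70 s, if anything falls off the work surface, if the arm or the gripper's body presses on something with over 40 N, if the wrist force passes 120 N, or if a joint passes its speed limit or range.

## Working session

There is one attempt and no reset: what is moved stays moved. The work goes in short steps, Python scripts to look and compute and a tool call to move; the robot and the scene stay as the last step left them, time stands still between calls to the robot, and variables do not carry over. Pictures are saved under pics/ and viewed, and the job is handed in when it is done.

Besides the shell and the picture viewer there is one more tool, called after "Call:" as name([rows], argument=value, ...), one row to a line, values as JSON. step_arm: Moves the arm, as the interface text tells. Its arguments: {"type":"object","properties":{"moves":{"type":"array"},"hand":{"type":"number"},"grip_force":{"type":"number"}},"required":["moves"]}

```bash
mkdir -p pics; ls; python3 - <<'E'
from cell import env,get_image,ticket,outline_of
import cv2,numpy as np
print(env.sense())
for n in("scene","top"):
    d=get_image(n); cv2.imwrite(f"pics/{n}0.png",d["image"][:,:,::-1]); print(n,d["camera_matrix"],d["cam_to_world"])
    np.savez(f"{n}0.npz",**d)
E
```

```text
pics
{'t': 0.0, 'joint_positions': array([ 1.42112383e+00,  3.59426594e-01,  1.10387676e-02, -3.45278323e-04,
       -1.22410770e+00, -2.88092381e-01]), 'dq': array([ 3.45501585e-04, -3.18054130e-05,  1.20745317e-03,  9.61355505e-05,
       -9.80685103e-04,  2.63452755e-03]), 'joint_torque': array([-1.51809985e-03, -5.82716274e+01,  2.93045425e+01,  6.99707955e+00,
        6.85101666e-03, -1.68971201e-04]), 'eef_pos': array([0.28596488, 0.61087741, 0.22558915]), 'eef_rot': array([-1.57062470e+00, -1.72140110e-03, -2.00867895e+00]), 'force': array([0.08725039, 0.11275195, 0.16278625]), 'ft_torque': array([ 0.08198974, -0.02150599, -0.03567003]), 'gripper_width': 1.0016177428916242}
scene [[487.59777106   0.         319.99371676]
 [  0.         487.59777106 199.90252573]
 [  0.           0.           1.        ]] [[ 0.83413243  0.40983664 -0.36913008  0.20962129]
 [-0.55149343  0.63043954 -0.54626091 -0.4624297 ]
 [ 0.00883646  0.65922676  0.75189228  0.78838325]
 [ 0.          0.          0.          1.        ]]
top [[398.29400101   0.         315.9307088 ]
 [  0.         398.29400101 201.37121454]
 [  0.           0.           1.        ]] [[ 0.02021671  0.99655927 -0.08037978  0.47903298]
 [-0.99947218  0.01809992 -0.0269769   0.01401364]
 [-0.02542921  0.08088274  0.99639919  0.97108938]
 [ 0.          0.          0.          1.        ]]
```

View pics/scene0.png

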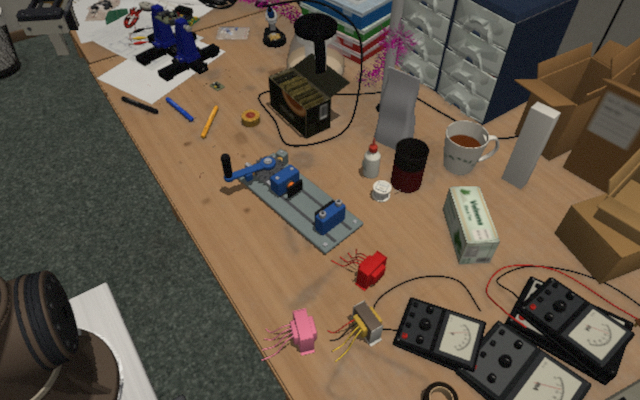

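View pics/top0.png

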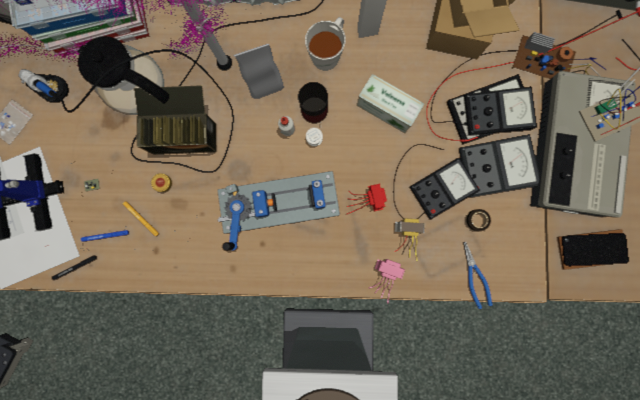

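Scene: the target transformer (grey core, yellow wires) is at top-view (408,228). The red (375,197) and pink (389,268) ones are look-alikes. The clamp is around (280,203), with its wheel to the left and grip at (229,246).

```bash
cat > h.py <<'E'
import numpy as np,cv2
def pts(d,mask=None):
    z=d["z_map"];K=d["camera_matrix"];v,u=np.mgrid[:z.shape[0],:z.shape[1]]
    x=(u-K[0,2])/K[0,0]*z;y=(v-K[1,2])/K[1,1]*z
    P=np.stack([x,-y,-z,np.ones_like(z)],-1)@d["cam_to_world"].T
    return P[...,:3]
def proj(d,p):
    c=np.linalg.inv(d["cam_to_world"])@np.append(p,1);K=d["camera_matrix"]
    return np.array([K[0,0]*c[0]/-c[2]+K[0,2],K[1,1]*-c[1]/-c[2]+K[1,2]])
E
python3 - <<'E'
from cell import env,get_image,ticket,outline_of
from h import *
for n in("scene","top"):
  d=get_image(n);P=pts(d);np.savez(f"{n}0.npz",**d)
  im=d["image"][:,:,::-1]
  for l in("transformer","clamp","fence","jaw","pad","grip","lever","glue_bottle"):
    for o in outline_of(l,n):
      m=o["region"]&(d["z_map"]>0); q=P[m]
      if len(q)==0: continue
      print(n,l,round(o["conf"],2),np.round(o["uv"]),m.sum(),np.round(np.median(q,0),3),np.round(np.percentile(q,3,0),3),np.round(np.percentile(q,97,0),3))
  np.set_printoptions(suppress=True)
d=dict(np.load("top0.npz"));im=d["image"][:,:,::-1]
cv2.imwrite("pics/t_a.png",cv2.resize(im[150:300,200:430],None,fx=3.4,fy=3.4,interpolation=cv2.INTER_CUBIC))
d=dict(np.load("scene0.npz"));im=d["image"][:,:,::-1]
cv2.imwrite("pics/s_a.png",cv2.resize(im[140:365,215:415],None,fx=2.6,fy=2.6,interpolation=cv2.INTER_CUBIC))
E
```

```text
scene transformer 0.94 [302. 334.] 932 [ 0.395 -0.142  0.041] [ 0.378 -0.164  0.002] [ 0.417 -0.108  0.049]
scene transformer 0.57 [369. 270.] 810 [ 0.561 -0.108  0.04 ] [ 0.54  -0.123  0.002] [ 0.595 -0.085  0.049]
scene transformer 0.55 [367. 320.] 912 [ 0.491 -0.188  0.041] [ 0.477 -0.209  0.003] [ 0.514 -0.155  0.049]
scene clamp 0.66 [289. 194.] 5145 [0.535 0.142 0.014] [ 0.446 -0.002  0.01 ] [0.612 0.241 0.071]
scene fence 0.86 [328. 215.] 710 [0.565 0.029 0.055] [0.538 0.02  0.021] [0.598 0.053 0.069]
scene jaw 0.92 [288. 182.] 865 [0.54  0.161 0.047] [0.514 0.136 0.014] [0.574 0.219 0.06 ]
scene pad 0.73 [226. 165.] 195 [0.444 0.227 0.091] [0.438 0.224 0.06 ] [0.453 0.236 0.113]
scene pad 0.57 [296. 185.] 184 [0.549 0.139 0.042] [0.532 0.134 0.026] [0.569 0.153 0.053]
scene grip 0.49 [227. 162.] 212 [0.445 0.227 0.091] [0.438 0.224 0.056] [0.455 0.239 0.113]
scene grip 0.15 [286. 182.] 862 [0.539 0.161 0.047] [0.514 0.136 0.014] [0.572 0.212 0.06 ]
scene lever 0.8 [241. 171.] 621 [0.477 0.226 0.053] [0.438 0.212 0.035] [0.545 0.238 0.111]
scene lever 0.16 [365. 324.] 969 [ 0.
[... 509 characters left out ...]
5080 [0.546 0.149 0.013] [0.469 0.002 0.008] [0.613 0.266 0.058]
top fence 0.79 [313. 195.] 371 [0.568 0.038 0.056] [0.54  0.022 0.035] [0.599 0.055 0.068]
top jaw 0.85 [264. 206.] 525 [0.545 0.166 0.055] [0.509 0.136 0.021] [0.572 0.263 0.06 ]
top pad 0.48 [272. 199.] 85 [0.552 0.141 0.045] [0.537 0.134 0.019] [0.568 0.151 0.053]
top grip 0.51 [226. 242.] 90 [0.448 0.228 0.109] [0.44  0.223 0.069] [0.456 0.238 0.112]
top lever 0.67 [234. 227.] 517 [0.49  0.227 0.052] [0.441 0.213 0.036] [0.548 0.239 0.111]
top lever 0.29 [261. 202.] 546 [0.545 0.167 0.055] [0.509 0.136 0.02 ] [0.575 0.267 0.06 ]
top glue_bottle 0.71 [285. 125.] 240 [0.729 0.113 0.059] [0.718 0.099 0.018] [0.746 0.129 0.089]
```

View pics/t_a.png

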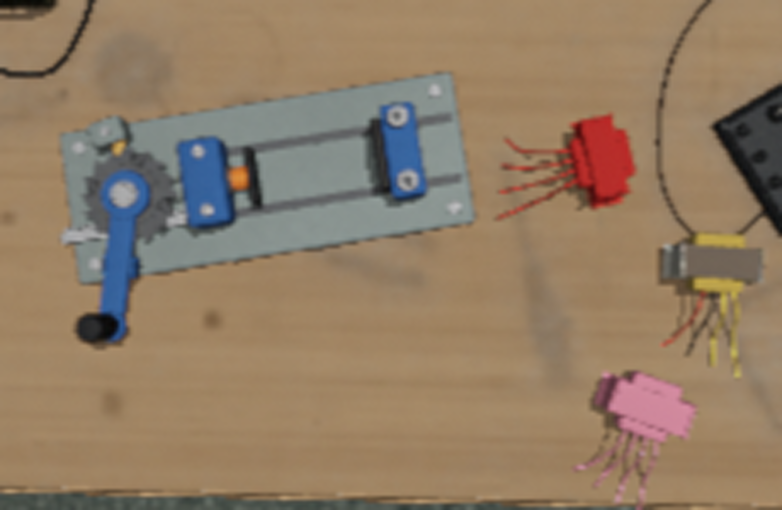

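View pics/s_a.png

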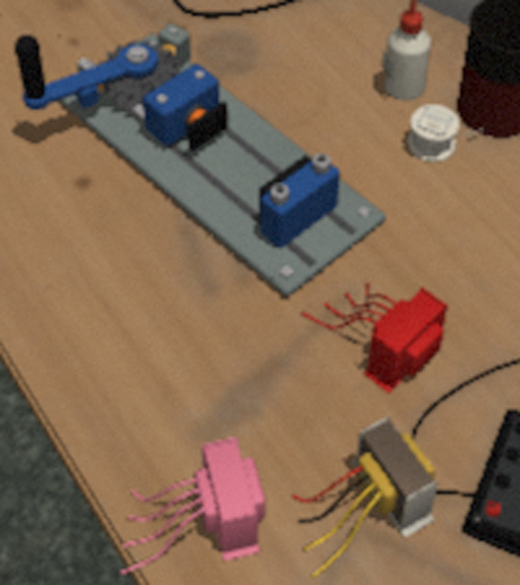

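```bash
cat > fit.py <<'E'
from h import *
np.set_printoptions(suppress=True,precision=4)
for n in("scene","top"):
  d=dict(np.load(f"{n}0.npz"));P=pts(d);
  x,y,z=P[...,0],P[...,1],P[...,2]
  box=(x>.42)&(x<.66)&(y>-.03)&(y<.32)
  m=box&(z>.0085)&(z<.08)
  # base: largest component, hull w/o lever
  m=(box&(z>.0085)&(z<.0155)).astype(np.uint8)
  nl,lab,st,_=cv2.connectedComponentsWithStats(m)
  # union of big comps
  k=np.isin(lab,[i for i in range(1,nl) if st[i,4]>60])
  q=P[k][:,:2]; r=cv2.minAreaRect((q*1000).astype(np.float32)); print(n,"base",r, P[k][:,2].mean())
  # transformer top
  box=(x>.46)&(x<.53)&(y>-.225)&(y<-.14)
  print(n,"table z",np.median(z[(x>.44)&(x<.47)&(y>-.05)&(y<0.0)]))
  k=box&(z>.0435)&(z<.055); q=P[k];r=cv2.minAreaRect((q[:,:2]*1000).astype(np.float32)); print(n,"core top",r,q.mean(0),k.sum())
  k=box&(z>.034)&(z<.0425); q=P[k];print(n,"winding",cv2.minAreaRect((q[:,:2]*1000).astype(np.float32)),k.sum())
E
python3 fit.py
```

```text
scene base ((553.0482788085938, 128.3390350341797), (110.91072082519531, 275.03076171875), 10.240218162536621) 0.012860087157094725
scene table z 0.0009576890420094353
scene core top ((497.31378173828125, -181.71664428710938), (56.468467712402344, 24.330272674560547), 86.90947723388672) [ 0.4972 -0.182   0.0473] 426
scene winding ((490.7117004394531, -181.5245819091797), (55.43434524536133, 52.86787414550781), 86.63678741455078) 262
top base ((553.4590454101562, 133.48899841308594), (110.02246856689453, 285.464599609375), 10.117565155029297) 0.011825892188226076
top table z -0.0004307173065261072
top core top ((498.58111572265625, -181.98562622070312), (54.25941467285156, 22.44337272644043), 86.0340805053711) [ 0.4987 -0.1819  0.0465] 223
top winding ((492.41510009765625, -176.35081481933594), (44.13956069946289, 52.734588623046875), 86.26905822753906) 133
```

```bash
cat > plan.py <<'E'
import sys
from h import *
from cell import env
from scipy.spatial.transform import Rotation as R
np.set_printoptions(suppress=True,precision=4)
C0=np.array([.5546,.1266]);CY=.177
CX=np.array([np.cos(CY),np.sin(CY)]);CYv=np.array([-np.sin(CY),np.cos(CY)])
def clampw(x,y): return C0+x*CX+y*CYv
def plan(tp,tyaw,n):
    s=env.sense();p=np.array(s["eef_pos"]);r,pi,yaw=s["eef_rot"]
    dy=(tyaw-yaw+np.pi)%(2*np.pi)-np.pi
    st=(np.array(tp)-p)/n
    print("from",p,yaw,"d",np.array(tp)-p,"dyaw",dy,"tilt",R.from_euler('xyz',s["eef_rot"]).apply([0,1,0]))
    for i in range(n):
        Rm=R.from_euler('xyz',[-np.pi/2,0,yaw+dy*i/n])
        print(np.round(Rm.inv().apply(st)*100,2),round(-dy/n,3))
E
python3 - <<'E'
from plan import *
for n in("scene","top"):
  d=dict(np.load(f"{n}0.npz"));P=pts(d)
  q=P[...,:2]-C0; X=q@CX;Y=q@CYv;z=P[...,2]
  bx=(abs(X)<.055)
  for nm,k in (("fencetop",bx&(Y<-.03)&(Y>-.13)&(z>.042)),("jawtop",bx&(Y<.075)&(Y>-.02)&(z>.05)),("padtop",bx&(Y<.024)&(Y>-.02)&(z>.044)&(z<.06)),("grip",(X<-.07)&(X>-.11)&(abs(Y-.123)<.025)&(z>.1))):
    print(n,nm,k.sum(),np.percentile(X[k],[1,50,99]),np.percentile(Y[k],[1,50,99]),np.percentile(z[k],[5,50,95]))
  k=bx&(Y<-.03)&(Y>-.13)&(z>.03)&(z<.075)
  h=np.histogram(Y[k],bins=np.arange(-.13,-.03,.004));print(h[0],h[1][0])
plan([.498,-.182,.12],-.06-np.pi,20)
E
```

```text
scene fencetop 520 [-0.0331 -0.0041  0.0284] [-0.1044 -0.0951 -0.0721] [0.0451 0.057  0.0686]
scene jawtop 382 [-0.031  -0.0031  0.0275] [0.0113 0.0412 0.0607] [0.0512 0.0571 0.0602]
scene padtop 77 [-0.0203 -0.001   0.0186] [0.0101 0.013  0.0228] [0.0446 0.0502 0.0538]
scene grip 80 [-0.0968 -0.0891 -0.0806] [0.114  0.1197 0.1318] [0.1019 0.1097 0.1133]
[  0   0   0   0   0   0 195  81 104  70  43  51  18  41  30   0   0   0
   0   0   0   0   0   0] -0.13
top fencetop 360 [-0.0318 -0.0004  0.0309] [-0.1044 -0.0899 -0.0734] [0.0527 0.0564 0.0677]
top jawtop 358 [-0.0291 -0.0004  0.0291] [0.0118 0.0429 0.0593] [0.0513 0.0562 0.0595]
top padtop 49 [-0.0189 -0.0004  0.0191] [0.01   0.0127 0.0229] [0.0461 0.0504 0.0532]
top grip 67 [-0.0952 -0.0869 -0.0779] [0.1132 0.1209 0.1299] [0.1031 0.1095 0.1119]
[ 0  0  0  0  0  0 34 48 49 50 49 47 40 37 11  0  0  0  0  0  0  0  0  0] -0.13
from [0.2862 0.6113 0.2266] -2.0086042708044167 d [ 0.2118 -0.7933 -0.1066] dyaw -1.1929883827853764 tilt [-0.  0. -1.]
[3.14 0.53 2.64] 0.06
[2.98 0.53 2.82] 0.06
[2.81 0.53 3.  ] 0.06
[2.62 0.53 3.16] 0.06
[2.43 0.53 3.31] 0.06
[2.23 0.53 3.45] 0.06
[2.02 0.53 3.57] 0.06
[1.8  0.53 3.69] 0.06
[1.58 0.53 3.79] 0.06
[1.35 0.53 3.88] 0.06
[1.12 0.53 3.95] 0.06
[0.88 0.53 4.01] 0.06
[0.64 0.53 4.06] 0.06
[0.4  0.53 4.09] 0.06
[0.15 0.53 4.1 ] 0.06
[-0.09  0.53  4.1 ] 0.06
[-0.34  0.53  4.09] 0.06
[-0.58  0.53  4.06] 0.06
[-0.82  0.53  4.02] 0.06
[-1.06  0.53  3.97] 0.06
```

Call:
step_arm([
  [[3.1,0.2,2.6],[0,0.06,0]],
  [[3.0,0.2,2.8],[0,0.06,0]],
  [[2.8,0.2,3.0],[0,0.06,0]],
  [[2.6,0.2,3.2],[0,0.06,0]],
  [[2.4,0.2,3.3],[0,0.06,0]],
  [[2.2,0.2,3.4],[0,0.06,0]],
  [[2.0,0.2,3.6],[0,0.06,0]],
  [[1.8,0.2,3.7],[0,0.06,0]],
], hand=7)

```text
t: 1.67
eef_pos: [0.3685, 0.2935, 0.2076]
eef_rot: [-1.57, 0.001, -2.5]
force: [1.7, 0.1, 0.3]
gripper_width: 0.797
```

Call:
step_arm([
  [[1.6,0.2,3.8],[0,0.06,0]],
  [[1.3,0.2,3.9],[0,0.06,0]],
  [[1.1,0.2,3.9],[0,0.06,0]],
  [[0.9,0.4,4.0],[0,0.06,0]],
  [[0.6,0.5,4.0],[0,0.06,0]],
  [[0.4,0.5,4.1],[0,0.06,0]],
  [[0.1,0.5,4.1],[0,0.06,0]],
  [[-0.1,0.5,4.1],[0,0.06,0]],
])

```text
t: 2.33
eef_pos: [0.445, -0.0298, 0.1815]
eef_rot: [-1.576, 0.013, -3.0]
force: [1.8, 0.9, 0.5]
gripper_width: 0.802
```

```bash
python3 -c "
from plan import *
plan([.498,-.182,.10],-.06-np.pi,8)"
```

```text
from [ 0.445  -0.0298  0.1815] -2.9998269766258057 d [ 0.053  -0.1522 -0.0815] dyaw -0.2017656769639875 tilt [ 0.0124  0.0071 -0.9999]
[-0.39  1.02  1.98] 0.025
[-0.44  1.02  1.97] 0.025
[-0.49  1.02  1.95] 0.025
[-0.54  1.02  1.94] 0.025
[-0.58  1.02  1.93] 0.025
[-0.63  1.02  1.91] 0.025
[-0.68  1.02  1.9 ] 0.025
[-0.73  1.02  1.88] 0.025
```

Call:
step_arm([
  [[-0.4,1.0,2.0],[0,0.025,0]],
  [[-0.4,1.0,2.0],[0,0.025,0]],
  [[-0.5,1.0,1.9],[0,0.025,0]],
  [[-0.5,1.0,1.9],[0,0.025,0]],
  [[-0.6,1.0,1.9],[0,0.025,0]],
  [[-0.6,1.0,1.9],[0,0.025,0]],
  [[-0.7,1.0,1.9],[0,0.025,0]],
  [[-0.7,1.0,1.9],[0,0.025,0]],
])

```text
t: 3.0
eef_pos: [0.5003, -0.1946, 0.1011]
eef_rot: [-1.58, 0.021, 3.065]
force: [0.6, 0.2, -0.2]
gripper_width: 0.8
```

```bash
python3 -c "
from plan import *
plan([.498,-.182,.08],-.06-np.pi,2)
from cell import get_image
for n in ('top','scene'):
  d=get_image(n);cv2.imwrite('pics/%s1.png'%n,d['image'][:,:,::-1])"
```

```text
from [ 0.5003 -0.1946  0.1011] 3.064596663429402 d [-0.0023  0.0126 -0.0211] dyaw 0.01699599016039066 tilt [ 0.0213  0.0076 -0.9997]
[ 0.16  1.06 -0.62] -0.008
[ 0.16  1.06 -0.62] -0.008
```

View pics/scene1.png

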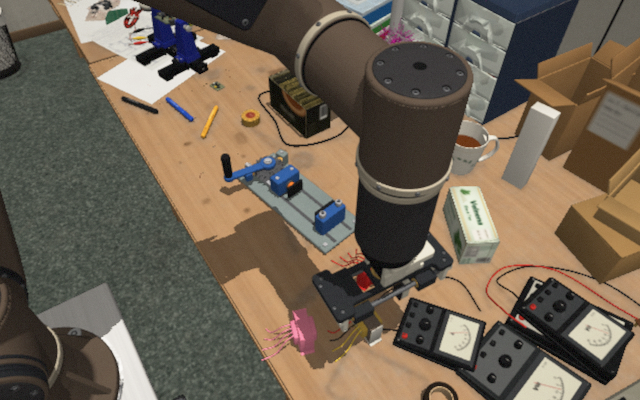

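```bash
cat >> plan.py <<'E'
def plan(tp,tyaw,n):
    s=env.sense();p=np.array(s["eef_pos"]);R0=R.from_euler('xyz',s["eef_rot"])
    Rt=R.from_euler('xyz',[-np.pi/2,0,tyaw]); rv=(R0.inv()*Rt).as_rotvec()
    st=(np.array(tp)-p)/n
    print("t",s["t"],"from",p,s["eef_rot"],"d",np.array(tp)-p,"rv",rv,"F",s["force"],s["gripper_width"])
    for i in range(n):
        print(np.round((R0*R.from_rotvec(rv*i/n)).inv().apply(st)*100,2),np.round(rv/n,3))
E
python3 -c "
from plan import *
plan([.498,-.182,.08],-.06-np.pi,3)"
```

```text
t 3.1 from [ 0.4995 -0.1955  0.0996] [-1.5798  0.0174  3.0626] d [-0.0015  0.0135 -0.0196] rv [ 0.0088 -0.0189 -0.0175] F [ 0.1182 -0.3001  0.2198] 0.797473560353191
[ 0.1   0.66 -0.44] [ 0.003 -0.006 -0.006]
[ 0.09  0.66 -0.44] [ 0.003 -0.006 -0.006]
[ 0.08  0.66 -0.44] [ 0.003 -0.006 -0.006]
```

Call:
step_arm([
  [[0.1,0.6,-0.45],[0.003,-0.006,-0.006]],
  [[0.1,0.6,-0.45],[0.003,-0.006,-0.006]],
  [[0.1,0.6,-0.45],[0.003,-0.006,-0.006]],
])

```text
t: 3.35
eef_pos: [0.4981, -0.1817, 0.0817]
eef_rot: [-1.57, 0.001, 3.08]
force: [0.2, 0.0, -0.1]
gripper_width: 0.799
```

```bash
python3 -c "
from plan import *
plan([.498,-.182,.08],-.06-np.pi,1)
plan([.498,-.182,.008],-.06-np.pi,6)"
```

```text
t 3.35 from [ 0.4981 -0.1817  0.0817] [-1.5699  0.0006  3.0797] d [-0.0001 -0.0003 -0.0017] rv [-0.0009 -0.0019 -0.0006] F [ 0.2172  0.0465 -0.0886] 0.7986032640178858
[0.01 0.17 0.03] [-0.001 -0.002 -0.001]
t 3.35 from [ 0.4981 -0.1817  0.0817] [-1.5699  0.0006  3.0797] d [-0.0001 -0.0003 -0.0737] rv [-0.0009 -0.0019 -0.0006] F [ 0.2172  0.0465 -0.0886] 0.7986032640178858
[0.   1.23 0.  ] [-0. -0. -0.]
[0.   1.23 0.  ] [-0. -0. -0.]
[0.   1.23 0.  ] [-0. -0. -0.]
[0.   1.23 0.  ] [-0. -0. -0.]
[0.   1.23 0.01] [-0. -0. -0.]
[0.   1.23 0.01] [-0. -0. -0.]
```

Accurate. Descend and grip.

Call:
step_arm([
  [[0,1.2,0],[0,0,0]],
  [[0,1.3,0],[0,0,0]],
  [[0,1.3,0],[0,0,0]],
  [[0,1.2,0],[0,0,0]],
  [[0,1.2,0],[0,0,0]],
  [[0,0.9,0],[0,0,0]],
  [[0,0.1,0],[0,0,0]],
])

```text
t: 3.93
eef_pos: [0.4984, -0.1721, 0.0067]
eef_rot: [-1.569, 0.002, 3.096]
force: [-0.5, 0.1, -0.1]
gripper_width: 0.801
```

Call:
step_arm([
  [[0,0,0],[0,0,0]],
  [[0,0,0],[0,0,0]],
  [[0,0,0],[0,0,0]],
  [[0,0,0],[0,0,0]],
  [[0,0,0],[0,0,0]],
  [[0,0,0],[0,0,0]],
], hand=3, grip_force=20)

```text
t: 4.43
eef_pos: [0.4995, -0.1704, 0.0086]
eef_rot: [-1.569, 0.004, 3.099]
force: [-0.2, -0.5, -3.3]
gripper_width: 0.453
```

The TCP drifted 1 cm in y during the descent, so the grip is off-centre. I'll open, recentre and grip again.

Call:
step_arm([
  [[0,0,0],[0,0,0]],
  [[0,0,0],[0,0,0]],
  [[0,0,0],[0,0,0]],
], hand=6.5)

```text
t: 4.68
eef_pos: [0.4999, -0.1707, 0.0093]
eef_rot: [-1.569, 0.005, 3.099]
force: [-0.3, 0.1, -0.5]
gripper_width: 0.618
```

```bash
python3 -c "
from plan import *
plan([.498,-.182,.008],-.06-np.pi,3)"
```

```text
t 4.6833 from [ 0.4999 -0.1707  0.0093] [-1.5689  0.0053  3.0989] d [-0.0019 -0.0113 -0.0013] rv [-0.0018  0.0173 -0.0053] F [-0.2806  0.057  -0.5048] 0.6179093342012275
[0.05 0.05 0.38] [-0.001  0.006 -0.002]
[0.05 0.05 0.38] [-0.001  0.006 -0.002]
[0.04 0.04 0.38] [-0.001  0.006 -0.002]
```

Call:
step_arm([
  [[0,0.05,0.4],[0,0.006,0]],
  [[0,0.05,0.4],[0,0.006,-0.003]],
  [[0,0,0.4],[0,0.006,-0.003]],
  [[0,0,0],[0,0,0]],
])

```text
t: 5.02
eef_pos: [0.4996, -0.1839, 0.0086]
eef_rot: [-1.569, -0.001, 3.079]
force: [-0.8, 0.0, -0.6]
gripper_width: 0.74
```

```bash
python3 -c "
from plan import *
plan([.498,-.182,.008],-.06-np.pi,3)"
```

```text
t 5.0167 from [ 0.4996 -0.1839  0.0086] [-1.5689 -0.0005  3.0794] d [-0.0016  0.0019 -0.0006] rv [-0.0019 -0.0022  0.0005] F [-0.8083  0.0465 -0.5826] 0.7395882512390534
[ 0.06  0.02 -0.06] [-0.001 -0.001  0.   ]
[ 0.06  0.02 -0.06] [-0.001 -0.001  0.   ]
[ 0.06  0.02 -0.06] [-0.001 -0.001  0.   ]
```

Call:
step_arm([
  [[0,0,-0.15],[0,0,0]],
  [[0,0,0],[0,0,0]],
  [[0,0,0],[0,0,0]],
  [[0,0,0],[0,0,0]],
  [[0,0,0],[0,0,0]],
  [[0,0,0],[0,0,0]],
], hand=3, grip_force=22)

```text
t: 5.52
eef_pos: [0.4993, -0.1829, 0.0083]
eef_rot: [-1.569, -0.002, 3.078]
force: [0.2, -1.6, -1.2]
gripper_width: 0.456
```

Call:
step_arm([
  [[0,-0.5,0],[0,0,0]],
  [[0,-1.5,0],[0,0,0]],
  [[0,-2.5,0],[0,0,0]],
  [[0,-3.5,0],[0,0,0]],
  [[0,-3,0],[0,0,0]],
])

```text
t: 5.93
eef_pos: [0.4924, -0.1816, 0.1142]
eef_rot: [-1.57, -0.021, 3.076]
force: [0.7, 0.0, -3.8]
gripper_width: 0.458
```

```bash
python3 -c "
from plan import *
t=clampw(0,-.031);print(t)
plan([t[0],t[1],.10],CY-np.pi,12)
from cell import get_image
for n in ('scene','top'):
  d=get_image(n);cv2.imwrite('pics/%s2.png'%n,d['image'][:,:,::-1]);np.savez(n+'2.npz',**d)"
```

```text
[0.5601 0.0961]
t 5.9333 from [ 0.4924 -0.1816  0.1142] [-1.5697 -0.0207  3.0764] d [ 0.0676  0.2777 -0.0142] rv [ 0.0014 -0.2422  0.0207] F [ 0.6566  0.0129 -3.7949] 0.45838427073471116
[-0.41  0.11 -2.35] [ 0.    -0.02   0.002]
[-0.46  0.11 -2.34] [ 0.    -0.02   0.002]
[-0.51  0.11 -2.33] [ 0.    -0.02   0.002]
[-0.55  0.11 -2.32] [ 0.    -0.02   0.002]
[-0.6   0.11 -2.3 ] [ 0.    -0.02   0.002]
[-0.65  0.11 -2.29] [ 0.    -0.02   0.002]
[-0.69  0.11 -2.28] [ 0.    -0.02   0.002]
[-0.74  0.11 -2.26] [ 0.    -0.02   0.002]
[-0.78  0.11 -2.25] [ 0.    -0.02   0.002]
[-0.83  0.11 -2.23] [ 0.    -0.02   0.002]
[-0.87  0.12 -2.22] [ 0.    -0.02   0.002]
[-0.92  0.12 -2.2 ] [ 0.    -0.02   0.002]
```

View pics/scene2.png

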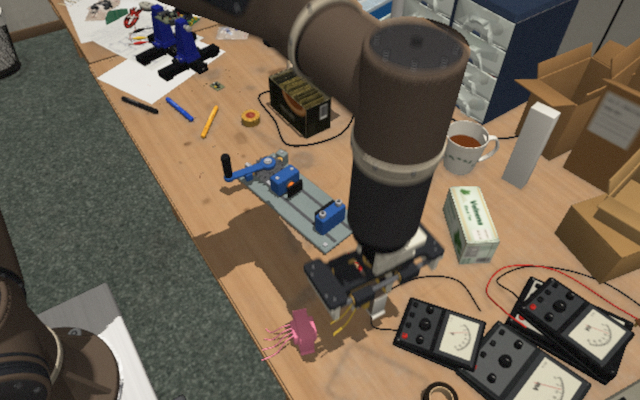

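It holds the transformer: 40 mm opening and -3.8 N of load. Moving it above the clamp.

Call:
step_arm([
  [[-0.4,0,-2.3],[0,-0.02,0.002]],
  [[-0.5,0,-2.3],[0,-0.02,0.002]],
  [[-0.5,0,-2.3],[0,-0.02,0.002]],
  [[-0.6,0,-2.3],[0,-0.02,0.002]],
  [[-0.6,0,-2.3],[0,-0.02,0.002]],
  [[-0.7,0,-2.3],[0,-0.02,0.002]],
  [[-0.7,0,-2.3],[0,-0.02,0.002]],
  [[-0.7,0,-2.3],[0,-0.02,0.002]],
])

```text
t: 6.7
eef_pos: [0.5381, 0.007, 0.115]
eef_rot: [-1.572, 0.001, -3.049]
force: [0.2, 0.4, -3.0]
gripper_width: 0.45
```

```bash
python3 -c "
from plan import *
t=clampw(0,-.031)
plan([t[0],t[1],.11],CY-np.pi,4)"
```

```text
t 6.7 from [0.5381 0.007  0.115 ] [-1.5724  0.0013 -3.0486] d [ 0.022   0.0891 -0.005 ] rv [ 0.0015 -0.084  -0.0013] F [ 0.2149  0.3668 -3.0434] 0.44979965571501695
[-0.75  0.13 -2.17] [ 0.    -0.021 -0.   ]
[-0.8   0.13 -2.15] [ 0.    -0.021 -0.   ]
[-0.84  0.13 -2.13] [ 0.    -0.021 -0.   ]
[-0.89  0.13 -2.12] [ 0.    -0.021 -0.   ]
```

Call:
step_arm([
  [[-0.7,0.1,-2.1],[0,-0.02,0]],
  [[-0.8,0.1,-2.1],[0,-0.02,0]],
  [[-0.8,0.1,-2.1],[0,-0.02,0]],
  [[-0.8,0,-1.5],[0,-0.02,0]],
  [[0,0,0],[0,0,0]],
])

```text
t: 7.12
eef_pos: [0.5576, 0.0961, 0.1082]
eef_rot: [-1.573, -0.004, -2.96]
force: [0.5, 0.3, -2.9]
gripper_width: 0.456
```

```bash
python3 -c "
from plan import *
from cell import get_image
t=clampw(0,-.031)
for n in ('scene','top'):
  d=get_image(n);cv2.imwrite('pics/%s3.png'%n,cv2.resize(d['image'][100:300,180:440,::-1],None,fx=2.8,fy=2.8));np.savez(n+'3.npz',**d)
plan([t[0],t[1],.085],CY-np.pi,3)"
```

```text
t 7.2167 from [0.5562 0.094  0.1079] [-1.5725 -0.0055 -2.9629] d [ 0.0039  0.0021 -0.0229] rv [0.0017 0.0017 0.0055] F [-0.3235 -1.3582 -3.4737] 0.45582121297944367
[-0.14  0.76 -0.04] [0.001 0.001 0.002]
[-0.14  0.76 -0.05] [0.001 0.001 0.002]
[-0.14  0.76 -0.05] [0.001 0.001 0.002]
```

View pics/scene3.png

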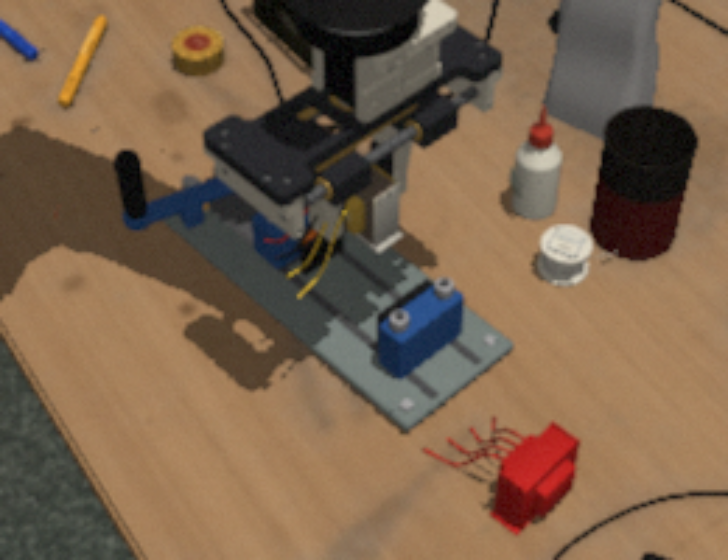

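The transformer hangs over the bed with the wires towards the robot side. I'll measure its end face relative to the clamp.

```bash
python3 -c "
from plan import *
d=dict(np.load('scene3.npz'));P=pts(d);q=P[...,:2]-C0;X=q@CX;Y=q@CYv;z=P[...,2]
e=np.array([.5576,.0961])-C0;print('tcp clamp',e@CX,e@CYv)
k=(abs(X)<.03)&(Y<-.02)&(Y>-.08)&(z>.095)&(z<.15)
print(k.sum());print(np.percentile(X[k],[2,50,98]),np.percentile(Y[k],[2,10,50,90]),np.percentile(z[k],[2,98]))
kk=k&(z>.105)&(z<.145)&(abs(X)<.012)
A=np.c_[X[kk],z[kk],np.ones(kk.sum())];c=np.linalg.lstsq(A,Y[kk],rcond=None)[0];print('Y=',c,kk.sum(), (A@c-Y[kk]).std())
"
```

```text
tcp clamp -0.002417226794611074 -0.030551710502415626
496
[-0.027  -0.0069  0.0276] [-0.0596 -0.0571 -0.0485 -0.0377] [0.1018 0.1489]
Y= [-0.0309  0.0198 -0.0583] 127 0.0031840040291051096
```

Call:
step_arm([
  [[-0.15,0.8,-0.1],[0,0,0.003]],
  [[-0.15,0.8,-0.1],[0,0,0.003]],
  [[-0.15,0.8,-0.1],[0,0,0]],
  [[0,0.8,0],[0,0,0]],
])

```text
t: 7.55
eef_pos: [0.5602, 0.096, 0.0742]
eef_rot: [-1.573, 0.002, -2.966]
force: [0.5, 0.1, -3.6]
gripper_width: 0.456
```

```bash
python3 -c "
from plan import *
t=clampw(0,-.031)
plan([t[0],t[1],.024],CY-np.pi,6)"
```

```text
t 7.55 from [0.5602 0.096  0.0742] [-1.5731  0.0023 -2.9657] d [-0.0001  0.0001 -0.0502] rv [ 0.0023 -0.0011 -0.0023] F [ 0.4622  0.1402 -3.6152] 0.45572285274599506
[ 0.    0.84 -0.  ] [ 0. -0. -0.]
[ 0.    0.84 -0.  ] [ 0. -0. -0.]
[ 0.    0.84 -0.  ] [ 0. -0. -0.]
[ 0.    0.84 -0.  ] [ 0. -0. -0.]
[ 0.    0.84 -0.  ] [ 0. -0. -0.]
[ 0.    0.84 -0.  ] [ 0. -0. -0.]
```

Call:
step_arm([
  [[0,1.0,0],[0,0,0]],
  [[0,1.0,0],[0,0,0]],
  [[0,1.0,0],[0,0,0]],
])

```text
t: 7.8
eef_pos: [0.5598, 0.0946, 0.0407]
eef_rot: [-1.573, 0.002, -2.968]
force: [0.4, 0.9, -2.9]
gripper_width: 0.454
```

```bash
python3 -c "
from plan import *
t=clampw(0,-.031)
plan([t[0],t[1],.0235],CY-np.pi,3)"
```

```text
t 7.8 from [0.5598 0.0946 0.0407] [-1.5729  0.0015 -2.9676] d [ 0.0003  0.0015 -0.0172] rv [ 0.0021 -0.003  -0.0015] F [ 0.3553  0.9231 -2.879 ] 0.4537711557194375
[-0.02  0.57 -0.04] [ 0.001 -0.001 -0.001]
[-0.02  0.57 -0.05] [ 0.001 -0.001 -0.001]
[-0.02  0.57 -0.05] [ 0.001 -0.001 -0.001]
```

Call:
step_arm([
  [[0,0.5,-0.1],[0,0,0]],
  [[0,0.5,-0.1],[0,0,0]],
  [[0,0.4,-0.1],[0,0,0]],
  [[0,0.2,0],[0,0,0]],
])

```text
t: 8.13
eef_pos: [0.5576, 0.0967, 0.0201]
eef_rot: [-1.571, -0.003, -2.968]
force: [-14.7, 1.2, 33.1]
gripper_width: 0.452
```

Touched down with 33 N, a bit hard. Easing up slightly before letting go.

Call:
step_arm([
  [[0,-0.1,0],[0,0,0]],
  [[0,-0.05,0],[0,0,0]],
])

```text
t: 8.3
eef_pos: [0.5579, 0.0972, 0.0218]
eef_rot: [-1.571, -0.003, -2.967]
force: [1.0, -0.2, -2.6]
gripper_width: 0.454
```

```bash
python3 -c "
from plan import *
t=clampw(0,-.031)
plan([t[0],t[1],.0205],CY-np.pi,1)"
```

```text
t 8.3 from [0.5579 0.0972 0.0218] [-1.5712 -0.0028 -2.9673] d [ 0.0021 -0.0011 -0.0013] rv [ 0.0004 -0.0027  0.0028] F [ 0.9887 -0.1694 -2.6159] 0.4536590470200607
[-0.19  0.13  0.15] [ 0.    -0.003  0.003]
```

Call:
step_arm([
  [[-0.2,0,0.1],[0,0,0]],
  [[0,0.07,0],[0,0,0]],
  [[0,0,0],[0,0,0]],
])

```text
t: 8.55
eef_pos: [0.561, 0.097, 0.0218]
eef_rot: [-1.572, -0.001, -2.967]
force: [-0.3, 0.7, -3.7]
gripper_width: 0.458
```

Call:
step_arm([
  [[0,0.1,0],[0,0,0]],
  [[0,0.05,0],[0,0,0]],
])

```text
t: 8.72
eef_pos: [0.5613, 0.0971, 0.0204]
eef_rot: [-1.572, -0.0, -2.967]
force: [0.2, -0.8, -2.2]
gripper_width: 0.456
```

Within about 1 mm of the bed. Let go.

Call:
step_arm([
  [[0,0,0],[0,0,0]],
  [[0,0,0],[0,0,0]],
  [[0,0,0],[0,0,0]],
  [[0,0,0],[0,0,0]],
], hand=6.5)

```text
t: 9.05
eef_pos: [0.5625, 0.0974, 0.0214]
eef_rot: [-1.572, 0.002, -2.967]
force: [0.3, -0.3, 0.2]
gripper_width: 0.692
```

Call:
step_arm([
  [[0,-0.8,0],[0,0,0]],
  [[0,-1.5,0],[0,0,0]],
  [[0,-2.5,0],[0,0,0]],
  [[0,-3.5,0],[0,0,0]],
  [[0,-3.0,0],[0,0,0]],
])

```text
t: 9.47
eef_pos: [0.5584, 0.0953, 0.1338]
eef_rot: [-1.569, -0.01, -2.967]
force: [0.8, 0.9, 0.1]
gripper_width: 0.74
```

```bash
python3 -c "
from plan import *
from cell import get_image
for n in ('scene','top'):
  d=get_image(n);cv2.imwrite('pics/%s4.png'%n,cv2.resize(d['image'][100:300,180:440,::-1],None,fx=2.8,fy=2.8));np.savez(n+'4.npz',**d)
  P=pts(d);q=P[...,:2]-C0;X=q@CX;Y=q@CYv;z=P[...,2]
  k=(abs(X)<.025)&(Y<.006)&(Y>-.065)&(z>.053)&(z<.066)
  print(n,k.sum(),cv2.minAreaRect((np.c_[X[k],Y[k]]*1000).astype(np.float32)) if k.sum()>5 else '')
a=clampw(-.088,.123+.04);print(a)
plan([a[0],a[1],.15],CY-np.pi,6)"
```

```text
scene 296 ((-0.3870201110839844, -29.297901153564453), (35.59998321533203, 56.55590057373047), 2.08823561668396)
top 12 ((-0.05308723449707031, -56.274208068847656), (2.875059127807617, 19.162921905517578), 89.26834869384766)
[0.4393 0.2716]
t 9.5667 from [0.5617 0.0966 0.1377] [-1.5706 -0.0009 -2.9664] d [-0.1224  0.1749  0.0123] rv [-0.0002 -0.0018  0.0009] F [0.0985 0.5926 0.1348] 0.7438047813590095
[ 1.5  -0.2  -3.23] [-0. -0.  0.]
[ 1.5  -0.2  -3.23] [-0. -0.  0.]
[ 1.5  -0.2  -3.23] [-0. -0.  0.]
[ 1.5  -0.2  -3.23] [-0. -0.  0.]
[ 1.5  -0.2  -3.23] [-0. -0.  0.]
[ 1.5  -0.2  -3.23] [-0. -0.  0.]
```

View pics/scene4.png

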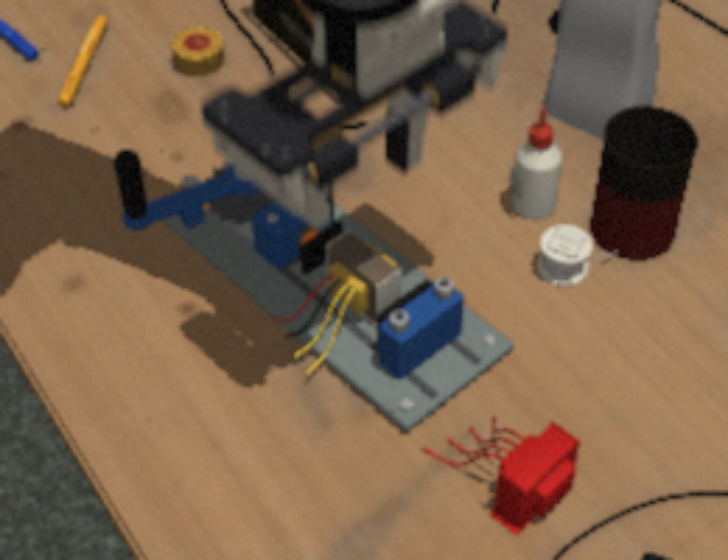

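The transformer stands upright and centred: core top centre is at clamp (-0.4, -29) mm and square. Moving behind the grip with the fingers shut.

Call:
step_arm([
  [[1.5,-0.2,-3.2],[0,0,0]],
  [[1.5,-0.2,-3.2],[0,0,0]],
  [[1.5,-0.2,-3.2],[0,0,0]],
  [[1.5,-0.2,-3.2],[0,0,0]],
  [[1.5,-0.2,-3.2],[0,0,0]],
  [[1.5,0,-3.0],[0,0,0]],
  [[0,0,0],[0,0,0]],
], hand=0)

```text
t: 10.15
eef_pos: [0.4381, 0.2739, 0.1542]
eef_rot: [-1.576, 0.009, -2.974]
force: [1.0, -0.8, -0.9]
gripper_width: 0.271
```

```bash
python3 -c "
from plan import *
from cell import get_image
a=clampw(-.088,.123+.035)
for n in ('scene','top'):
  d=get_image(n);cv2.imwrite('pics/%s5.png'%n,cv2.resize(d['image'][80:320,130:440,::-1],None,fx=2.4,fy=2.4));np.savez(n+'5.npz',**d)
  P=pts(d);q=P[...,:2]-C0;X=q@CX;Y=q@CYv;z=P[...,2]
  k=(abs(X)<.025)&(Y<.006)&(Y>-.065)&(z>.053)&(z<.066)
  print(n,k.sum(),cv2.minAreaRect((np.c_[X[k],Y[k]]*1000).astype(np.float32)) if k.sum()>5 else '')
plan([a[0],a[1],.07],CY-np.pi,5)"
```

```text
scene 286 ((-0.6821937561035156, -28.966564178466797), (58.85127639770508, 35.163917541503906), 82.3594741821289)
top 239 ((2.2774667739868164, -30.491424560546875), (31.566335678100586, 55.012855529785156), 3.1837570667266846)
t 10.25 from [0.4396 0.2715 0.154 ] [-1.5751  0.0083 -2.974 ] d [ 0.0005 -0.0049 -0.084 ] rv [ 0.0043 -0.0094 -0.0083] F [0.2201 0.5543 0.1221] 0.18030131950672262
[0.02 1.68 0.1 ] [ 0.001 -0.002 -0.002]
[0.02 1.68 0.1 ] [ 0.001 -0.002 -0.002]
[0.01 1.68 0.1 ] [ 0.001 -0.002 -0.002]
[0.01 1.68 0.1 ] [ 0.001 -0.002 -0.002]
[0.01 1.68 0.1 ] [ 0.001 -0.002 -0.002]
```

View pics/scene5.png

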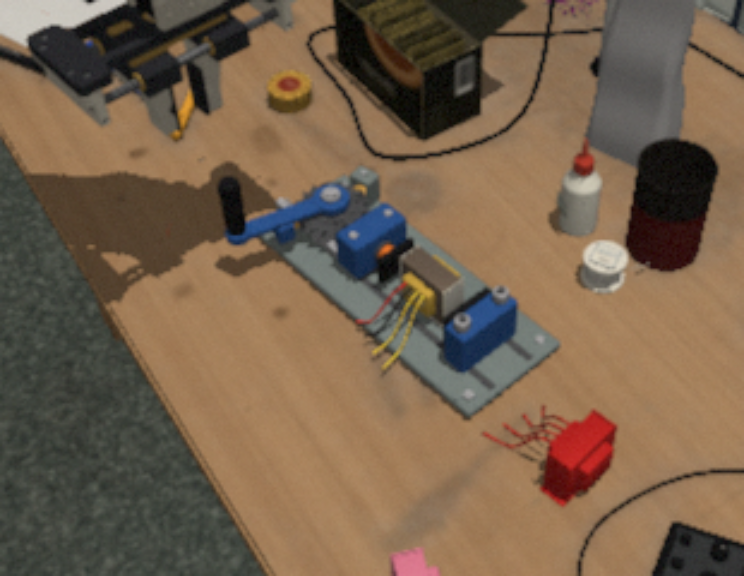

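The transformer sits well between pad and fence at (430,280). The fingers are behind the grip at (230,205). Descend.

Call:
step_arm([
  [[0,1.7,0.1],[0,0,-0.002]],
  [[0,1.7,0.1],[0.002,-0.002,-0.002]],
  [[0,1.7,0.1],[0.002,-0.002,-0.002]],
  [[0,1.7,0],[0,-0.002,0]],
  [[0,1.5,0],[0,0,0]],
  [[0,0,0],[0,0,0]],
])

```text
t: 10.75
eef_pos: [0.4444, 0.2653, 0.0704]
eef_rot: [-1.574, 0.006, -2.971]
force: [-1.1, -0.1, -0.6]
gripper_width: 0.003
```

```bash
cat > st.py <<'E'
from plan import *
s=env.sense();e=s["eef_pos"][:2]-C0
R0=R.from_euler('xyz',s["eef_rot"])
print("t %.2f"%s["t"],"clamp xy mm",np.round([e@CX*1000,e@CYv*1000],1),"z",s["eef_pos"][2],"rot",s["eef_rot"],"yaw err",(s["eef_rot"][2]-CY+np.pi),"F",s["force"],"Fclamp",s["force"][:2]@CX,s["force"][:2]@CYv)
E
python3 st.py
```

```text
t 10.75 clamp xy mm [-84.1 155.9] z 0.0703935696030235 rot [-1.5736  0.006  -2.9713] yaw err -0.006662124677060621 F [-1.1227 -0.0634 -0.6279] Fclamp -1.1163228197956618 0.13527241466247358
```

Call:
step_arm([
  [[0.1,0,0.8],[0,0,0]],
  [[0.1,0,0.8],[0,0,0]],
  [[0.1,0,0.8],[0,0,0]],
  [[0.1,0,0.8],[0,0,0]],
])

```text
t: 11.08
eef_pos: [0.4469, 0.2306, 0.0712]
eef_rot: [-1.575, 0.006, -2.974]
force: [-3.0, 4.2, -4.8]
gripper_width: 0.004
```

```bash
python3 st.py
```

```text
t 11.08 clamp xy mm [-87.7 121.3] z 0.07118102482007829 rot [-1.5754  0.0058 -2.9739] yaw err -0.00933999759535542 F [-3.0393  4.1692 -4.8327] Fclamp -2.257734283225605 4.639185798478352
```

Call:
step_arm([
  [[0,0,0.8],[0,0,0]],
  [[0,0,0.7],[0,0,0]],
  [[0,0,0.5],[0,0,0]],
  [[0,0,0.3],[0,0,0]],
])

```text
t: 11.42
eef_pos: [0.4512, 0.2068, 0.0739]
eef_rot: [-1.584, 0.011, -2.978]
force: [-0.6, 5.5, -3.6]
gripper_width: 0.003
```

```bash
python3 st.py
```

```text
t 11.42 clamp xy mm [-87.6  97.1] z 0.07386880929080239 rot [-1.5844  0.0105 -2.9779] yaw err -0.013292957444066555 F [-0.5624  5.4793 -3.6067] Fclamp 0.4112062989316972 5.4926876126934845
```

Call:
step_arm([
  [[0,0,0.2],[0.004,0,0]],
  [[0,0,0.2],[0.004,0,0]],
])

```text
t: 11.58
eef_pos: [0.4529, 0.2043, 0.0753]
eef_rot: [-1.583, 0.015, -2.981]
force: [-5.9, 18.8, -15.6]
gripper_width: 0.007
```

```bash
python3 st.py
```

```text
t 11.58 clamp xy mm [-86.5  94.4] z 0.07528440803128009 rot [-1.5829  0.0149 -2.9805] yaw err -0.015933273287584537 F [ -5.9418  18.8461 -15.6046] Fclamp -2.5305767971894215 19.597900761649495
```

Solid at the stop (20 N at y=94.4, so full swing reached). Back off, correcting the drift.

```bash
cat > back.py <<'E'
from plan import *
a=clampw(-.087,.150)
plan([a[0],a[1],.07],CY-np.pi,4)
E
python3 back.py
```

```text
t 11.5833 from [0.4529 0.2043 0.0753] [-1.5829  0.0149 -2.9805] d [-0.0103  0.0546 -0.0053] rv [ 0.012  -0.0158 -0.015 ] F [ -5.9418  18.8461 -15.6046] 0.00712136949751838
[ 0.04  0.15 -1.39] [ 0.003 -0.004 -0.004]
[ 0.03  0.14 -1.39] [ 0.003 -0.004 -0.004]
[ 0.03  0.14 -1.39] [ 0.003 -0.004 -0.004]
[ 0.02  0.14 -1.39] [ 0.003 -0.004 -0.004]
```

Call:
step_arm([
  [[0,0.1,-1.4],[0.003,-0.004,-0.004]],
  [[0,0.15,-1.4],[0.003,-0.004,-0.004]],
  [[0,0.15,-1.4],[0.003,-0.004,-0.004]],
  [[0,0.15,-1.4],[0.003,-0.004,-0.004]],
  [[0,0,0],[0,0,0]],
  [[0,0,0],[0,0,0]],
])

```text
t: 12.08
eef_pos: [0.4442, 0.2648, 0.073]
eef_rot: [-1.57, 0.001, -2.962]
force: [-0.0, -0.7, -0.2]
gripper_width: 0.004
```

```bash
cat > look.py <<'E'
from plan import *
from cell import get_image
import sys
i=sys.argv[1]
d=get_image('top');cv2.imwrite(f'pics/top{i}.png',cv2.resize(d['image'][150:270,200:350,::-1],None,fx=4.5,fy=4.5,interpolation=cv2.INTER_CUBIC));np.savez(f'top{i}.npz',**d)
d=get_image('scene');cv2.imwrite(f'pics/scene{i}.png',cv2.resize(d['image'][130:270,200:380,::-1],None,fx=4,fy=4,interpolation=cv2.INTER_CUBIC));np.savez(f'scene{i}.npz',**d)
P=pts(d);q=P[...,:2]-C0;X=q@CX;Y=q@CYv;z=P[...,2]
k=(X<-.07)&(X>-.12)&(abs(Y-.1)<.06)&(z>.053)&(z<.1)&(d['image'].max(2)<70)
k=(abs(X)<.02)&(Y>-.1)&(Y<.03)
for nm,kk in (("jaw top Y",(abs(X)<.025)&(Y>-.04)&(Y<.1)&(z>.0535)&(z<.062)&(d['image'][...,2]>d['image'][...,0].astype(int)+40)),("grip",(X<-.07)&(X>-.11)&(Y>.06)&(Y<.14)&(z>.1)&(z<.113))):
    print(nm,kk.sum(),np.percentile(X[kk],[3,50,97]) if kk.any() else'',np.percentile(Y[kk],[3,50,97]) if kk.any() else '')
E
python3 st.py; python3 look.py 6
```

```text
t 12.08 clamp xy mm [-84.4 155.5] z 0.07300836639266256 rot [-1.5699  0.0013 -2.9623] yaw err 0.002325629655417938 F [-0.0074 -0.7117 -0.1994] Fclamp -0.1325733157954146 -0.699270629052838
jaw top Y 248 [-0.0229 -0.0004  0.0227] [0.0247 0.0382 0.094 ]
grip 82 [-0.0971 -0.0899 -0.081 ] [0.1142 0.1197 0.1302]
```

View pics/scene6.png

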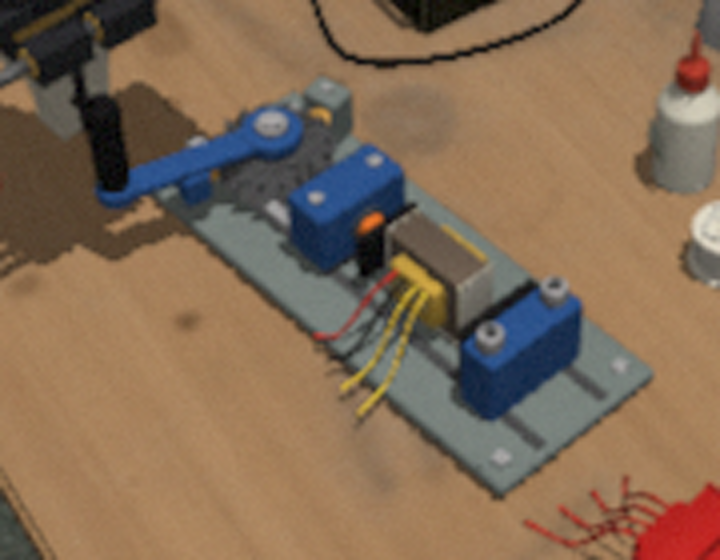

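Jaw advanced 6 mm and the lever sprang back. Second swing.

Call:
step_arm([
  [[0.1,0.1,1.0],[0,0,0]],
  [[0.1,0.1,1.0],[0,0,0]],
  [[0.1,0.1,1.0],[0,0,0]],
  [[0,0.1,1.0],[0,0,0]],
  [[0,0.1,0.6],[0,0,0]],
  [[0,0,0.4],[0.003,0,0]],
  [[0,0,0.3],[0.003,0,0]],
])

```text
t: 12.77
eef_pos: [0.453, 0.2105, 0.0702]
eef_rot: [-1.574, 0.01, -2.964]
force: [-1.5, 4.3, -2.8]
gripper_width: 0.008
```

```bash
python3 st.py
```

```text
t 12.77 clamp xy mm [-85.2 100.5] z 0.07021978150154697 rot [-1.5738  0.0096 -2.964 ] yaw err 0.0005525639262913273 F [-1.5324  4.342  -2.7928] Fclamp -0.7438988408994686 4.5439904001100295
```

Call:
step_arm([
  [[0.1,0,0.3],[0.003,0,-0.003]],
  [[0.05,0,0.25],[0.003,0,-0.003]],
  [[0,0,0.15],[0.003,0,0]],
])

```text
t: 13.02
eef_pos: [0.4532, 0.2045, 0.0704]
eef_rot: [-1.574, 0.008, -2.969]
force: [-9.9, 18.7, -2.6]
gripper_width: 0.006
```

```bash
python3 st.py;python3 back.py
```

```text
t 13.02 clamp xy mm [-86.1  94.5] z 0.07041078956268916 rot [-1.5737  0.0078 -2.9688] yaw err -0.004196846438421442 F [-9.8828 18.7376 -2.5906] Fclamp -6.429173050124044 20.18497200873771
t 13.0167 from [0.4532 0.2045 0.0704] [-1.5737  0.0078 -2.9688] d [-0.0106  0.0545 -0.0004] rv [ 0.0029 -0.0042 -0.0078] F [-9.8828 18.7376 -2.5906] 0.006182414250402008
[ 0.03  0.01 -1.39] [ 0.001 -0.001 -0.002]
[ 0.03  0.01 -1.39] [ 0.001 -0.001 -0.002]
[ 0.03  0.01 -1.39] [ 0.001 -0.001 -0.002]
[ 0.02  0.01 -1.39] [ 0.001 -0.001 -0.002]
```

Call:
step_arm([
  [[0.1,0.05,-1.3],[0,-0.001,-0.002]],
  [[0.1,0.05,-1.3],[0,-0.001,-0.002]],
  [[0.1,0.05,-1.3],[0,-0.001,-0.002]],
  [[0,0.05,-1.3],[0,-0.001,-0.002]],
  [[0,0,0],[0,0,0]],
  [[0,0,0],[0,0,0]],
  [[0,0,0],[0,0,0]],
])

```text
t: 13.6
eef_pos: [0.44, 0.2561, 0.0683]
eef_rot: [-1.573, -0.002, -2.967]
force: [-0.7, -0.1, 0.1]
gripper_width: 0.004
```

```bash
python3 st.py
```

```text
t 13.60 clamp xy mm [-90.  147.7] z 0.06832633474028384 rot [-1.5729 -0.0015 -2.9666] yaw err -0.0020418454384327767 F [-0.6893 -0.0853  0.1088] Fclamp -0.69357536948581 0.03742767460852228
```

Call:
step_arm([
  [[0,0,1.0],[0,0,0]],
  [[0,0,1.0],[0,0,0]],
  [[0,0,1.0],[0,0,0]],
  [[0,0,0.8],[0,0,0]],
  [[0,0,0.5],[0,0,0]],
  [[0,0,0.4],[0,0,0]],
  [[0,0,0.3],[0.003,0,0]],
  [[0,0,0.2],[0.003,0,0]],
])

```text
t: 14.27
eef_pos: [0.4517, 0.2047, 0.0689]
eef_rot: [-1.579, 0.007, -2.969]
force: [-2.2, 14.8, -5.9]
gripper_width: 0.002
```

```bash
python3 st.py
```

```text
t 14.27 clamp xy mm [-87.5  95. ] z 0.06892510838458817 rot [-1.579   0.0066 -2.9685] yaw err -0.003936050055477036 F [-2.165  14.8347 -5.8766] Fclamp 0.4808563198634057 14.984168565243333
```

At the stop again (15 N, y=95.0). Back off.

Call:
step_arm([
  [[0,0,-1.3],[0.002,-0.001,-0.002]],
  [[0,0,-1.3],[0.002,-0.001,-0.002]],
  [[0,0,-1.3],[0.002,-0.001,-0.002]],
  [[0,0,-1.3],[0.002,-0.001,0]],
  [[0,0,0],[0,0,0]],
  [[0,0,0],[0,0,0]],
  [[0,0,0],[0,0,0]],
])

```text
t: 14.85
eef_pos: [0.4412, 0.258, 0.0689]
eef_rot: [-1.568, -0.002, -2.966]
force: [-0.3, 0.0, 0.2]
gripper_width: 0.006
```

```bash
python3 st.py; python3 look.py 7
```

```text
t 14.85 clamp xy mm [-88.5 149.3] z 0.06891076150214541 rot [-1.5675 -0.0022 -2.9658] yaw err -0.0011904070062946914 F [-0.321   0.023   0.2283] Fclamp -0.3119701397002444 0.07918465843631628
jaw top Y 237 [-0.0233 -0.001   0.0229] [0.0133 0.0252 0.0902]
grip 88 [-0.103  -0.0905 -0.0778] [0.115  0.1214 0.1395]
```

View pics/scene7.png

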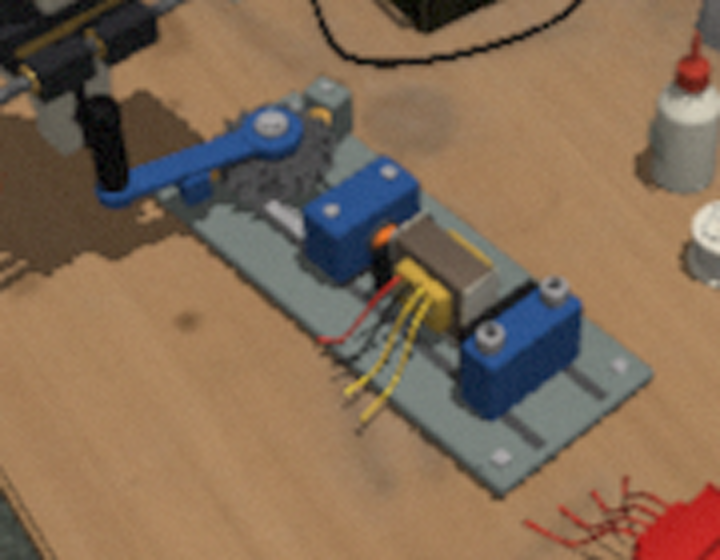

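Three teeth are taken: the jaw edge moved from 30 to 13 mm and the transformer is starting to move towards the fence. Fourth swing.

Call:
step_arm([
  [[0,0,1.1],[0,0,0]],
  [[0,0,1.1],[0,0,0]],
  [[0,0,1.0],[0,0,0]],
  [[0,0,0.8],[0,0,0]],
  [[0,0,0.5],[0,0,0]],
  [[0,0,0.4],[0,0,0]],
  [[0,0,0.3],[0.003,0,0]],
  [[0,0,0.2],[0.003,0,0]],
])

```text
t: 15.62
eef_pos: [0.452, 0.2044, 0.0697]
eef_rot: [-1.576, 0.005, -2.97]
force: [-5.3, 15.8, -6.2]
gripper_width: 0.005
```

```bash
python3 st.py
```

```text
t 15.62 clamp xy mm [-87.3  94.7] z 0.06970382501853517 rot [-1.5756  0.0049 -2.97  ] yaw err -0.005449158616545713 F [-5.2562 15.7705 -6.2211] Fclamp -2.397231838427479 16.449645865635354
```

Call:
step_arm([
  [[0,0,-1.3],[0.002,-0.001,-0.002]],
  [[0,0,-1.3],[0.002,-0.001,-0.002]],
  [[0,0,-1.3],[0,-0.001,-0.002]],
  [[0,0,-1.3],[0,-0.001,0]],
  [[0,0,0],[0,0,0]],
  [[0,0,0],[0,0,0]],
  [[0,0,0],[0,0,0]],
])

```text
t: 16.2
eef_pos: [0.4421, 0.2586, 0.07]
eef_rot: [-1.57, -0.002, -2.967]
force: [0.3, -0.1, -0.9]
gripper_width: 0.003
```

```bash
python3 st.py; python3 look.py 8
```

```text
t 16.20 clamp xy mm [-87.5 149.7] z 0.06998578975925929 rot [-1.5703 -0.0023 -2.9669] yaw err -0.002328361675365098 F [ 0.3194 -0.0702 -0.9279] Fclamp 0.30202999208034986 -0.12532873399176964
jaw top Y 249 [-0.0237 -0.0012  0.0235] [0.0072 0.0196 0.096 ]
grip 84 [-0.099  -0.0896 -0.0783] [0.1141 0.1209 0.1397]
```

View pics/top8.png

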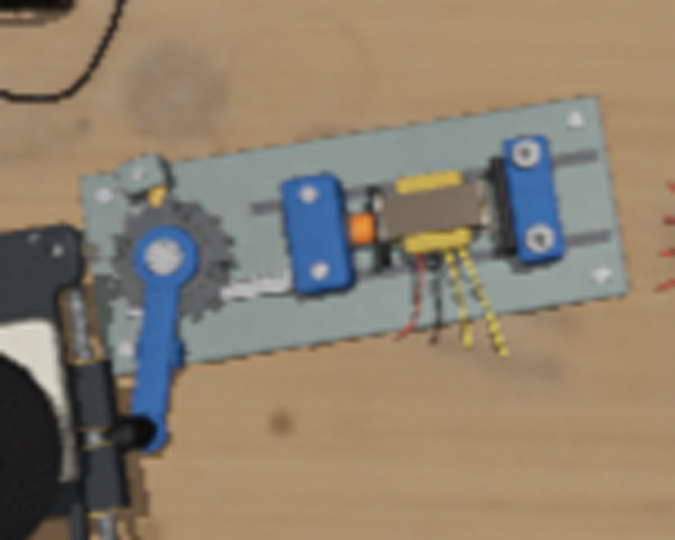

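Four teeth (jaw edge at 7 mm), and the transformer is straight with only a few mm left to the fence. Fifth swing.

Call:
step_arm([
  [[0,0,1.1],[0,0,0]],
  [[0,0,1.1],[0,0,0]],
  [[0,0,1.0],[0,0,0]],
  [[0,0,0.8],[0,0,0]],
  [[0,0,0.5],[0,0,0]],
  [[0,0,0.4],[0,0,0]],
  [[0,0,0.3],[0.003,0,0]],
  [[0,0,0.2],[0.003,0,0]],
])

```text
t: 16.97
eef_pos: [0.4525, 0.2046, 0.0707]
eef_rot: [-1.578, 0.004, -2.971]
force: [-6.6, 15.2, -3.0]
gripper_width: 0.002
```

```bash
python3 st.py
```

```text
t 16.97 clamp xy mm [-86.8  94.8] z 0.07068256020146607 rot [-1.5777  0.0039 -2.9713] yaw err -0.006665995901081523 F [-6.5525 15.1516 -2.9982] Fclamp -3.782254329019111 16.068588769024505
```

Call:
step_arm([
  [[0.05,0,-1.3],[0.002,-0.001,-0.002]],
  [[0,0,-1.3],[0.002,-0.001,-0.002]],
  [[0,0,-1.3],[0,-0.001,-0.002]],
  [[0,0,-1.3],[0,-0.001,0]],
  [[0,0,0],[0,0,0]],
  [[0,0,0],[0,0,0]],
  [[0,0,0],[0,0,0]],
])

```text
t: 17.55
eef_pos: [0.4421, 0.2587, 0.071]
eef_rot: [-1.572, -0.003, -2.968]
force: [-0.2, 0.5, 0.3]
gripper_width: 0.005
```

```bash
python3 st.py; python3 look.py 9
```

```text
t 17.55 clamp xy mm [-87.5 149.9] z 0.07104395139986003 rot [-1.5723 -0.0032 -2.9679] yaw err -0.003293701612129052 F [-0.1575  0.5072  0.2593] Fclamp -0.06575606719014794 0.5270463902343407
jaw top Y 247 [-0.0238 -0.0006  0.0223] [0.0018 0.0141 0.095 ]
grip 94 [-0.1009 -0.0898 -0.0773] [0.114  0.1215 0.1398]
```

View pics/top9.png

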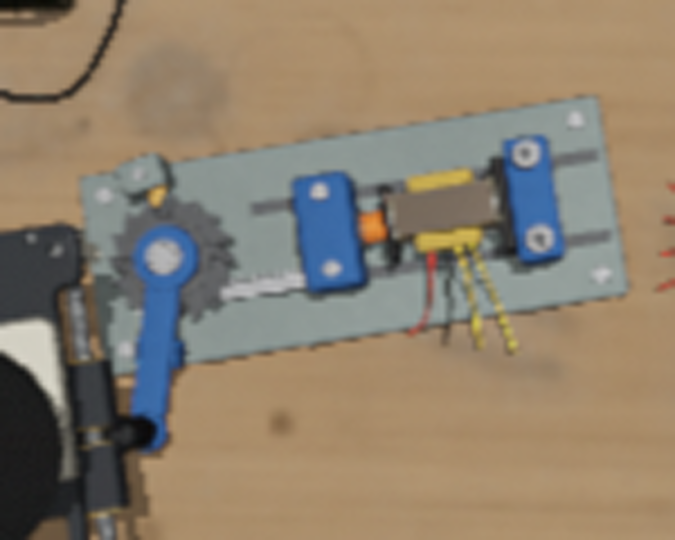

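Five teeth; the core is now at the fence face. From here the lever may go solid mid-swing, so I push in small rows.

Call:
step_arm([
  [[0,0,0.6],[0,0,0]],
  [[0,0,0.3],[0,0,0]],
  [[0,0,0.3],[0,0,0]],
  [[0,0,0.3],[0,0,0]],
  [[0,0,0.3],[0,0,0]],
  [[0,0,0.3],[0,0,0]],
  [[0,0,0.3],[0,0,0]],
  [[0,0,0.3],[0,0,0]],
])

```text
t: 18.32
eef_pos: [0.4458, 0.2301, 0.071]
eef_rot: [-1.577, -0.004, -2.972]
force: [-4.0, 4.5, 0.5]
gripper_width: 0.007
```

```bash
python3 st.py
```

```text
t 18.32 clamp xy mm [-88.8 121. ] z 0.07103217056816656 rot [-1.5774 -0.0036 -2.9721] yaw err -0.007552934090146124 F [-4.0423  4.5319  0.4588] Fclamp -3.1811693895322914 5.172820423280385
```

Call:
step_arm([
  [[0,0,0.3],[0.002,0,0]],
  [[0,0,0.3],[0.002,0,0]],
  [[0,0,0.3],[0,0,0]],
  [[0,0,0.3],[0,0,0]],
  [[0,0,0.3],[0,0,0]],
])

```text
t: 18.73
eef_pos: [0.4479, 0.2163, 0.0712]
eef_rot: [-1.58, -0.002, -2.976]
force: [-3.0, 7.7, -2.4]
gripper_width: 0.005
```

```bash
python3 st.py
```

```text
t 18.73 clamp xy mm [-89.2 107.1] z 0.0711955659649464 rot [-1.5803 -0.0019 -2.9755] yaw err -0.01091636110119154 F [-2.9884  7.6689 -2.3653] Fclamp -1.591438380210005 8.075268791348648
```

Call:
step_arm([
  [[0,0,0.3],[0.002,0,0]],
  [[0,0,0.3],[0.002,0,0]],
  [[0,0,0.3],[0,0,0]],
  [[0,0,0.3],[0,0,0]],
])

```text
t: 19.07
eef_pos: [0.451, 0.2075, 0.0713]
eef_rot: [-1.585, 0.003, -2.978]
force: [-2.5, 7.0, -1.1]
gripper_width: 0.004
```

```bash
python3 st.py
```

```text
t 19.07 clamp xy mm [-87.7  97.9] z 0.0713293486130037 rot [-1.5848  0.0029 -2.9776] yaw err -0.013052203687242248 F [-2.5213  7.0026 -1.1294] Fclamp -1.248943708331755 7.337160790174449
```

Call:
step_arm([
  [[0,0,0.25],[0.002,0,0]],
  [[0,0,0.25],[0.002,0,0]],
])

```text
t: 19.23
eef_pos: [0.4528, 0.2048, 0.0715]
eef_rot: [-1.586, 0.006, -2.979]
force: [-7.1, 17.5, -4.7]
gripper_width: 0.005
```

```bash
python3 st.py; python3 back.py|head -2
```

```text
t 19.23 clamp xy mm [-86.5  94.9] z 0.0714595047213258 rot [-1.5861  0.0063 -2.9789] yaw err -0.014329896573749057 F [-7.0729 17.4535 -4.6772] Fclamp -3.8892068255144774 18.426218786895067
t 19.2333 from [0.4528 0.2048 0.0715] [-1.5861  0.0063 -2.9789] d [-0.0102  0.0541 -0.0015] rv [ 0.0153 -0.0143 -0.0064] F [-7.0729 17.4535 -4.6772] 0.005026436483610824
[ 0.03  0.06 -1.38] [ 0.004 -0.004 -0.002]
```

Sixth tooth taken, with a full swing to y=94.9. Back off.

Call:
step_arm([
  [[0.05,0.05,-1.3],[0.004,-0.004,-0.002]],
  [[0,0.05,-1.3],[0.004,-0.004,-0.002]],
  [[0,0.05,-1.3],[0.004,-0.004,-0.002]],
  [[0,0,-1.3],[0.003,-0.002,0]],
  [[0,0,0],[0,0,0]],
  [[0,0,0],[0,0,0]],
  [[0,0,0],[0,0,0]],
])

```text
t: 19.82
eef_pos: [0.4432, 0.2588, 0.0706]
eef_rot: [-1.57, 0.0, -2.965]
force: [0.5, 1.1, 0.5]
gripper_width: 0.009
```

```bash
python3 st.py; python3 look.py 10
```

```text
t 19.82 clamp xy mm [-86.4 149.8] z 0.07061993654114836 rot [-1.5697  0.0004 -2.9648] yaw err -0.00019903155734768418 F [0.548 1.102 0.542] Fclamp 0.7334851138632809 0.9882741808063725
jaw top Y 259 [-0.024  -0.0009  0.023 ] [-0.0042  0.0081  0.0956]
grip 79 [-0.0974 -0.0894 -0.0794] [0.1146 0.1204 0.1398]
```

View pics/top10.png

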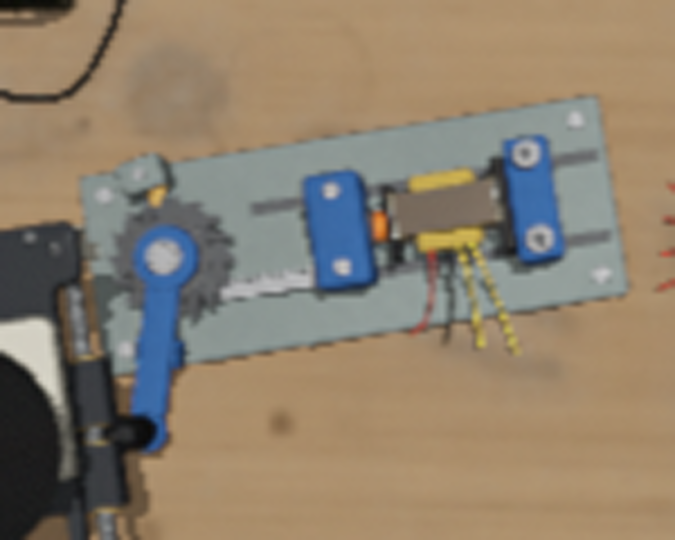

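Six teeth; the stem is visibly shortened, so the pad is pressed in. Seventh push, gently.

Call:
step_arm([
  [[0,0,0.6],[0,0,0]],
  [[0,0,0.25],[0,0,0]],
  [[0,0,0.2],[0,0,0]],
  [[0,0,0.2],[0,0,0]],
])

```text
t: 20.25
eef_pos: [0.4452, 0.2452, 0.0707]
eef_rot: [-1.572, 0.0, -2.967]
force: [-3.9, 5.5, 1.1]
gripper_width: 0.007
```

```bash
python3 st.py
```

```text
t 20.25 clamp xy mm [-86.8 136. ] z 0.0707100725525227 rot [-1.5718  0.0005 -2.967 ] yaw err -0.0023609053767370547 F [-3.9145  5.485   1.0651] Fclamp -2.887544637770967 6.088517632633628
```

Call:
step_arm([
  [[0,0,0.2],[0,0,0]],
  [[0,0,0.2],[0,0,0]],
  [[0,0,0.2],[0,0,0]],
  [[0,0,0.2],[0,0,0]],
])

```text
t: 20.58
eef_pos: [0.4462, 0.2385, 0.0709]
eef_rot: [-1.577, 0.002, -2.97]
force: [-4.9, 5.3, 0.0]
gripper_width: 0.006
```

```bash
python3 st.py
```

```text
t 20.58 clamp xy mm [-87.  129.2] z 0.07085356809812704 rot [-1.5775  0.0017 -2.9697] yaw err -0.005071968882709665 F [-4.866   5.3255  0.0496] Fclamp -3.852280315173729 6.099139560909384
```

Call:
step_arm([
  [[0,0,0.2],[0,0,0]],
  [[0,0,0.2],[0,0,0]],
  [[0,0,0.2],[0,0,0]],
  [[0,0,0.2],[0,0,0]],
  [[0,0,0.2],[0,0,0]],
])

```text
t: 21.0
eef_pos: [0.4478, 0.2312, 0.071]
eef_rot: [-1.586, 0.004, -2.973]
force: [-3.9, 5.7, -1.7]
gripper_width: 0.004
```

```bash
python3 st.py
```

```text
t 21.00 clamp xy mm [-86.7 121.7] z 0.07098790601415278 rot [-1.5855  0.0042 -2.9726] yaw err -0.00804182039863166 F [-3.8617  5.6676 -1.6626] Fclamp -2.803430479670488 6.258980321431174
```

Call:
step_arm([
  [[0,0,0.2],[0.004,0,0]],
  [[0,0,0.2],[0.004,0,0]],
  [[0,0,0.2],[0.004,0,0]],
  [[0,0,0.2],[0.003,0,0]],
  [[0,0,0.2],[0,0,0]],
])

```text
t: 21.42
eef_pos: [0.4496, 0.2248, 0.071]
eef_rot: [-1.579, 0.008, -2.976]
force: [-3.7, 8.1, -2.2]
gripper_width: 0.007
```

```bash
python3 st.py
```

```text
t 21.42 clamp xy mm [-86.1 115.1] z 0.07097089582252313 rot [-1.5795  0.0077 -2.976 ] yaw err -0.011358474940625474 F [-3.7239  8.0766 -2.1649] Fclamp -2.2436268475923735 8.606120581153847
```

Call:
step_arm([
  [[0,0,0.2],[0.002,-0.002,-0.002]],
  [[0,0,0.2],[0.002,-0.002,-0.002]],
  [[0,0,0.2],[0.002,-0.002,-0.002]],
  [[0,0,0.2],[0.002,-0.002,0]],
  [[0,0,0.2],[0,0,0]],
])

```text
t: 21.83
eef_pos: [0.452, 0.2198, 0.071]
eef_rot: [-1.582, 0.007, -2.97]
force: [-4.2, 8.4, -2.4]
gripper_width: 0.005
```

```bash
python3 st.py
```

```text
t 21.83 clamp xy mm [-84.6 109.9] z 0.07104844825757939 rot [-1.5823  0.0068 -2.9702] yaw err -0.00558709606354979 F [-4.1814  8.4256 -2.4402] Fclamp -2.6324977015481212 9.030243258943042
```

Call:
step_arm([
  [[0.05,0,0.25],[0.002,0,-0.002]],
  [[0.05,0,0.25],[0.002,0,-0.002]],
  [[0.05,0,0.25],[0.002,0,-0.002]],
])

```text
t: 22.08
eef_pos: [0.4527, 0.2159, 0.0711]
eef_rot: [-1.584, 0.005, -2.972]
force: [-3.2, 8.8, -3.1]
gripper_width: 0.003
```

```bash
python3 st.py
```

```text
t 22.08 clamp xy mm [-84.6 105.9] z 0.07110954127519581 rot [-1.584   0.0051 -2.9716] yaw err -0.006992622903352341 F [-3.2017  8.7795 -3.1183] Fclamp -1.6058546697509073 9.206087539834032
```

Call:
step_arm([
  [[0.05,0,0.25],[0.002,0,-0.002]],
  [[0.05,0,0.25],[0.002,0,-0.002]],
  [[0.05,0,0.25],[0.002,0,0]],
])

```text
t: 22.33
eef_pos: [0.4536, 0.2126, 0.0712]
eef_rot: [-1.586, 0.006, -2.973]
force: [-3.0, 10.6, -3.6]
gripper_width: 0.007
```

```bash
python3 st.py
```

```text
t 22.33 clamp xy mm [-84.2 102.4] z 0.07116524687910417 rot [-1.5865  0.0058 -2.9732] yaw err -0.00857852105431034 F [-3.0483 10.5846 -3.5849] Fclamp -1.1369595959762897 10.95596727313087
```

Call:
step_arm([
  [[0.05,0,0.25],[0.003,0,-0.002]],
  [[0.05,0,0.25],[0.003,0,-0.002]],
  [[0.05,0,0.25],[0.003,0,0]],
])

```text
t: 22.58
eef_pos: [0.4544, 0.2103, 0.0712]
eef_rot: [-1.588, 0.007, -2.975]
force: [-5.0, 12.0, -3.8]
gripper_width: 0.006
```

```bash
python3 st.py
```

```text
t 22.58 clamp xy mm [-83.9 100.1] z 0.0711858988873928 rot [-1.5875  0.0071 -2.9751] yaw err -0.010527151225234288 F [-4.9851 12.0205 -3.7584] Fclamp -2.7906936321283697 12.710489740001796
```

Call:
step_arm([
  [[0,0,0.3],[0.003,0,-0.002]],
  [[0,0,0.3],[0.003,0,-0.002]],
])

```text
t: 22.75
eef_pos: [0.4559, 0.2086, 0.0712]
eef_rot: [-1.589, 0.007, -2.976]
force: [-6.4, 14.0, -4.3]
gripper_width: 0.004
```

```bash
python3 st.py
```

```text
t 22.75 clamp xy mm [-82.7  98.1] z 0.07123406715501268 rot [-1.5891  0.007  -2.9763] yaw err -0.011723897635766978 F [-6.3986 13.9688 -4.2569] Fclamp -3.8390459375694954 14.877172733407415
```

Call:
step_arm([
  [[0.1,0,0.3],[0.003,0,-0.002]],
  [[0.1,0,0.3],[0.003,0,-0.002]],
])

```text
t: 22.92
eef_pos: [0.4562, 0.2076, 0.0714]
eef_rot: [-1.592, 0.008, -2.977]
force: [-4.0, 15.3, -6.2]
gripper_width: 0.005
```

```bash
python3 st.py; python3 look.py 11
```

```text
t 22.92 clamp xy mm [-82.6  97.1] z 0.07135707108909048 rot [-1.592   0.0083 -2.9774] yaw err -0.012781952708659006 F [-4.0367 15.3188 -6.1598] Fclamp -1.2763496231437088 15.790250871030961
jaw top Y 250 [-0.0235 -0.0004  0.0231] [-0.0103  0.0016  0.0911]
grip 118 [-0.1017 -0.0905 -0.072 ] [0.0699 0.0807 0.099 ]
```

View pics/top11.png

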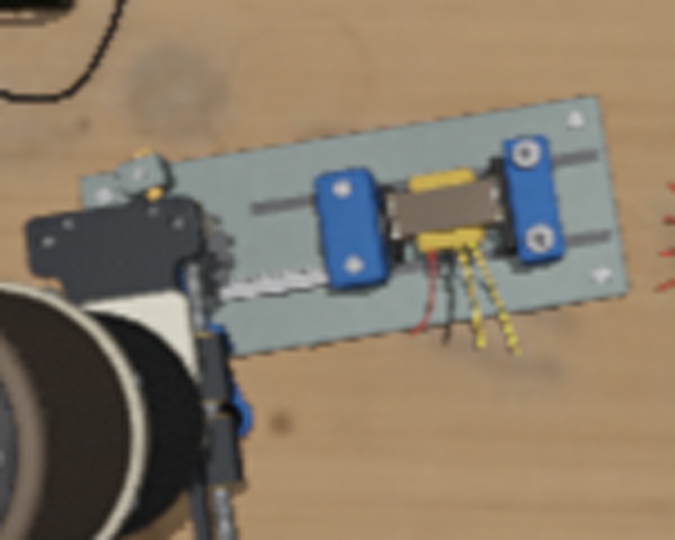

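The jaw has advanced another 6 mm. A little more to reach the stop.

Call:
step_arm([
  [[0,0,0.3],[0.004,0,-0.002]],
  [[0,0,0.3],[0.004,0,-0.002]],
])

```text
t: 23.18
eef_pos: [0.4583, 0.2073, 0.0714]
eef_rot: [-1.593, 0.01, -2.979]
force: [-5.2, 17.2, -7.2]
gripper_width: 0.006
```

```bash
python3 st.py;python3 back.py
```

```text
t 23.18 clamp xy mm [-80.6  96.4] z 0.0713726764429992 rot [-1.5934  0.0097 -2.9786] yaw err -0.013986278029521237 F [-5.1526 17.1771 -7.1943] Fclamp -2.0475651913662127 17.815964656876595
t 23.1833 from [0.4583 0.2073 0.0714] [-1.5934  0.0097 -2.9786] d [-0.0158  0.0516 -0.0014] rv [ 0.0226 -0.0139 -0.0099] F [-5.1526 17.1771 -7.1943] 0.005641265636593734
[ 0.18  0.06 -1.34] [ 0.006 -0.003 -0.002]
[ 0.17  0.06 -1.34] [ 0.006 -0.003 -0.002]
[ 0.17  0.05 -1.34] [ 0.006 -0.003 -0.002]
[ 0.17  0.04 -1.34] [ 0.006 -0.003 -0.002]
```

Solid now (18 N at y=96.4). Back off, let it spring back, and check whether that tooth held.

Call:
step_arm([
  [[0.1,0.05,-1.3],[0.006,-0.004,-0.002]],
  [[0.15,0.05,-1.3],[0.006,-0.004,-0.002]],
  [[0.15,0.05,-1.3],[0.006,-0.003,-0.002]],
  [[0.1,0,-1.3],[0.004,-0.002,-0.002]],
  [[0.1,0,-0.2],[0,0,0]],
  [[0,0,0],[0,0,0]],
  [[0,0,0],[0,0,0]],
])

```text
t: 23.77
eef_pos: [0.4445, 0.2639, 0.0713]
eef_rot: [-1.576, 0.006, -2.967]
force: [0.5, 1.3, 0.1]
gripper_width: 0.003
```

```bash
python3 st.py; python3 look.py 12
```

```text
t 23.77 clamp xy mm [-84.2 154.5] z 0.07125683733499466 rot [-1.5758  0.006  -2.9669] yaw err -0.002324946040976439 F [0.5145 1.3219 0.111 ] Fclamp 0.739252820067969 1.2106253145293653
jaw top Y 255 [-0.0233 -0.0003  0.0229] [-0.0048  0.0079  0.0931]
grip 77 [-0.0971 -0.0895 -0.0811] [0.1142 0.119  0.1302]
```

View pics/top12.png

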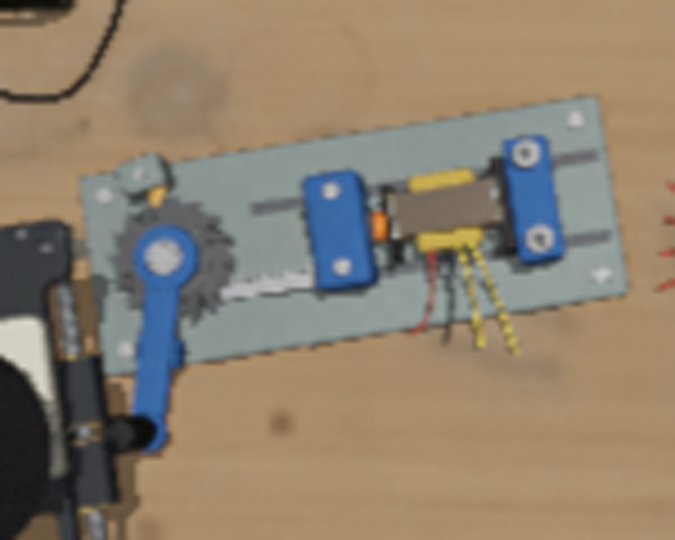

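View pics/scene12.png

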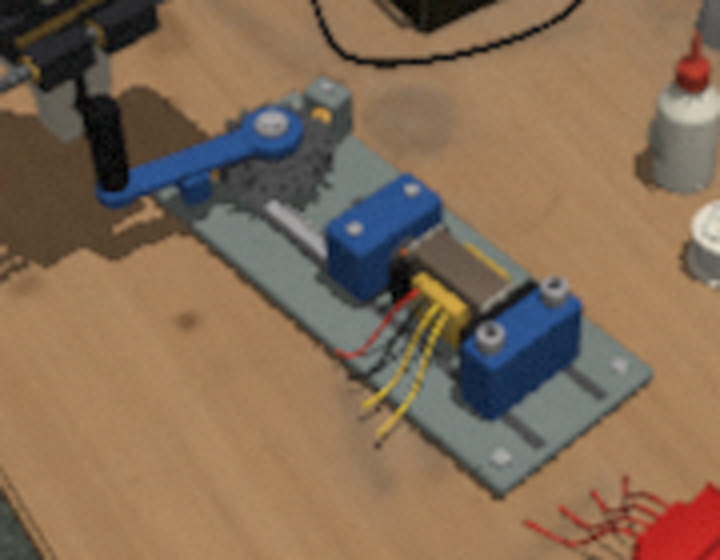

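The lever sprang back, and the jaw returned to where it was after tooth 6. I need the actual lever angle at that push to tell "tight" from "stopped short".

```bash
python3 - <<'E'
from plan import *
for i in (6,10,11,12):
  for n in('scene','top'):
    d=dict(np.load(f'{n}{i}.npz'));P=pts(d);q=P[...,:2]-C0;X=q@CX;Y=q@CYv;z=P[...,2];im=d['image'].astype(int)
    blue=(im[...,2]>im[...,0]+40)
    k=blue&(z>.03)&(z<.062)&(X<-.025)&(X>-.085)&(Y>.05)&(Y<.15)
    o=f'{i} {n} lever n={k.sum()} '
    if k.sum()>10:
      dx=X[k];dy=Y[k]-.1; a=np.arctan2(dy,-dx);  # decreases as ccw
      o+='ang med %.3f rad(ccw rel 165.2deg) '%(np.arctan2(23,87)-np.median(a))
    kj=blue&(abs(X)<.024)&(Y>-.03)&(Y<.07)&(z>.05)&(z<.062)
    kp=(abs(X)<.012)&(Y>-.065)&(Y<-.01)&(z>.05)&(z<.066)&~blue
    o+='jaw med %.4f lo %.4f hi %.4f '%(np.median(Y[kj]),*np.percentile(Y[kj],[3,97]))
    o+='core Y %.4f %.4f'%tuple(np.percentile(Y[kp],[3,97]))
    print(o)
E
```

```text
6 scene lever n=234 ang med 0.087 rad(ccw rel 165.2deg) jaw med 0.0346 lo 0.0245 hi 0.0511 core Y -0.0564 -0.0112
6 top lever n=207 ang med 0.050 rad(ccw rel 165.2deg) jaw med 0.0369 lo 0.0243 hi 0.0513 core Y -0.0568 -0.0111
10 scene lever n=230 ang med 0.088 rad(ccw rel 165.2deg) jaw med 0.0055 lo -0.0045 hi 0.0212 core Y -0.0636 -0.0185
10 top lever n=208 ang med 0.042 rad(ccw rel 165.2deg) jaw med 0.0083 lo -0.0050 hi 0.0220 core Y -0.0631 -0.0174
11 scene lever n=196 ang med 0.586 rad(ccw rel 165.2deg) jaw med -0.0010 lo -0.0107 hi 0.0159 core Y -0.0631 -0.0183
11 top lever n=15 ang med 0.612 rad(ccw rel 165.2deg) jaw med 0.0026 lo -0.0111 hi 0.0162 core Y -0.0636 -0.0177
12 scene lever n=231 ang med 0.082 rad(ccw rel 165.2deg) jaw med 0.0050 lo -0.0049 hi 0.0216 core Y -0.0635 -0.0187
12 top lever n=205 ang med 0.048 rad(ccw rel 165.2deg) jaw med 0.0081 lo -0.0051 hi 0.0223 core Y -0.0634 -0.0183
```

View pics/scene11.png

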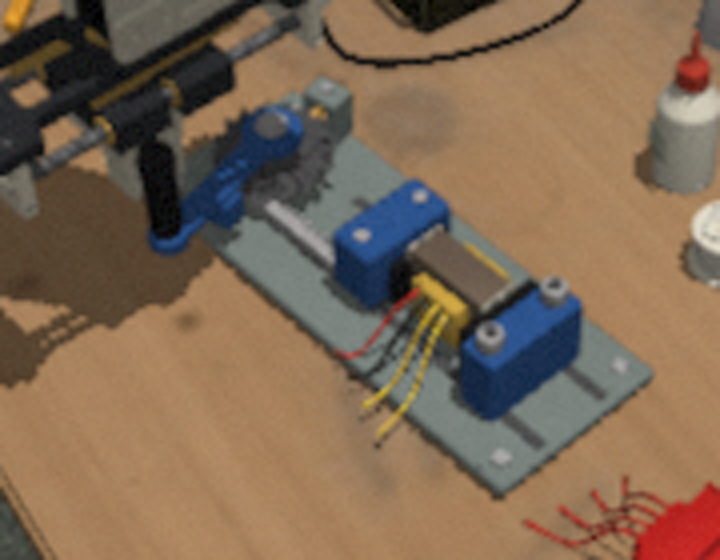

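```bash
python3 - <<'E'
from plan import *
d=dict(np.load('scene11.npz'))
def px(u,v,z):
    K=d["camera_matrix"];M=d["cam_to_world"]
    r=M[:3,:3]@np.array([(u-K[0,2])/K[0,0],-(v-K[1,2])/K[1,1],-1]);o=M[:3,3]
    p=o+r*(z-o[2])/r[2];q=p[:2]-C0;return np.round([q@CX*1000,q@CYv*1000],1)
d10=dict(np.load('scene10.npz'))
# grip upper rim of lever: show zooms
for i in(10,11):
    e=dict(np.load(f'scene{i}.npz'))['image'][150:205,215:300,::-1]
    cv2.imwrite(f'pics/z{i}.png',cv2.resize(e,None,fx=9,fy=9,interpolation=cv2.INTER_CUBIC))
# predicted grip foot centre/top for angles
for a in (0,.40,.43,.45,.48,.51):
    th=np.arctan2(23,-87)+a; g=clampw(.09*np.cos(th),.1+.09*np.sin(th))
    print(a,[np.round((proj(d,[g[0],g[1],z])-[215,150])*9) for z in(.045,.052,.11)])
for i in (10,11,12):
  d=dict(np.load(f'top{i}.npz'))
d=dict(np.load('top12.npz'))
for u,v,z in((390,215,.058),(497,200,.058),(507,215,.055),(512,215,.055)): print(u,px(200+u/4.5,150+v/4.5,z))
E
```

```text
0 [array([126., 255.]), array([122., 234.]), array([88., 53.])]
0.4 [array([212., 342.]), array([209., 321.]), array([177., 140.])]
0.43 [array([221., 347.]), array([217., 326.]), array([186., 145.])]
0.45 [array([227., 350.]), array([223., 330.]), array([193., 149.])]
0.48 [array([236., 355.]), array([232., 335.]), array([202., 154.])]
0.51 [array([245., 360.]), array([241., 339.]), array([212., 159.])]
390 [  1.5 -20.8]
497 [  0.5 -76.2]
507 [ -7.7 -80. ]
512 [ -8.1 -82.5]
```

View pics/z11.png

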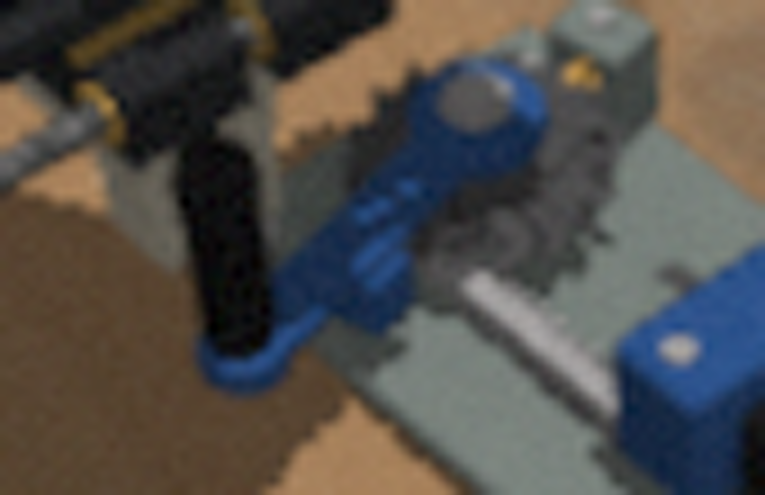

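View pics/z10.png

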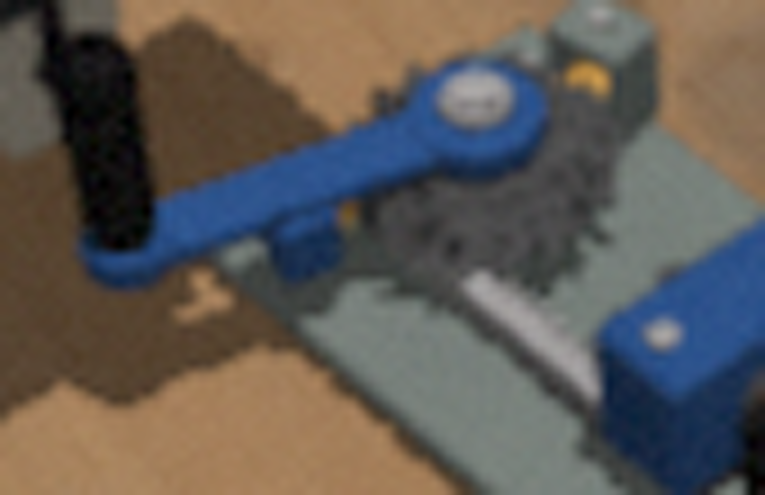

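By the picture the lever came to about 0.48–0.5, yet the jaw fell back. The force rose well above the normal swing (15 N against 7 N at the same place), which suggests the pad bottomed. I'll repeat one swing at normal pace to confirm it takes no tooth.

```bash
python3 - <<'E'
from plan import *
a=clampw(-.087,.145)
plan([a[0],a[1],.070],CY-np.pi,2)
E
```

```text
t 23.8667 from [0.4445 0.2635 0.0712] [-1.5759  0.006  -2.9677] d [-0.0011 -0.0095 -0.0012] rv [ 0.0051 -0.0031 -0.006 ] F [-0.3075  0.9204  0.739 ] 0.006976278340987117
[0.14 0.06 0.46] [ 0.003 -0.002 -0.003]
[0.14 0.06 0.46] [ 0.003 -0.002 -0.003]
```

Call:
step_arm([
  [[0.15,0.06,0.45],[0.003,-0.002,-0.003]],
  [[0.15,0.06,0.45],[0.003,-0.002,-0.003]],
  [[0,0,0.5],[0,0,0]],
  [[0,0,0.5],[0,0,0]],
  [[0,0,0.5],[0.003,0,0]],
  [[0,0,0.5],[0.003,0,0]],
  [[0,0,0.5],[0.003,0,0]],
  [[0,0,0.5],[0.003,0,0]],
])

```text
t: 24.53
eef_pos: [0.4479, 0.2236, 0.0701]
eef_rot: [-1.566, 0.001, -2.968]
force: [-5.4, 8.6, -0.7]
gripper_width: 0.002
```

```bash
python3 st.py
```

```text
t 24.53 clamp xy mm [-88.  114.3] z 0.07006343240374835 rot [-1.566   0.0009 -2.9679] yaw err -0.0033335792826032495 F [-5.4361  8.6423 -0.7138] Fclamp -3.8294888965251532 9.464469458064652
```

Call:
step_arm([
  [[0,0,0.4],[0.002,0,0]],
  [[0,0,0.4],[0.002,0,0]],
  [[0,0,0.4],[0.002,0,0]],
  [[0,0,0.35],[0.002,0,0]],
])

```text
t: 24.87
eef_pos: [0.4504, 0.2111, 0.0701]
eef_rot: [-1.568, 0.004, -2.971]
force: [-4.9, 10.0, -2.0]
gripper_width: 0.007
```

```bash
python3 st.py
```

```text
t 24.87 clamp xy mm [-87.7 101.5] z 0.07013422838559413 rot [-1.5676  0.0041 -2.971 ] yaw err -0.006406289892056716 F [-4.868   9.9999 -1.9541] Fclamp -3.031193406358264 10.700781306689855
```

Call:
step_arm([
  [[0,0,0.3],[0.002,0,0]],
  [[0,0,0.3],[0.002,0,0]],
])

```text
t: 25.03
eef_pos: [0.4515, 0.2078, 0.0702]
eef_rot: [-1.57, 0.007, -2.973]
force: [-6.1, 13.1, -2.5]
gripper_width: 0.003
```

```bash
python3 st.py; python3 look.py 13
```

```text
t 25.03 clamp xy mm [-87.2  98.1] z 0.07018906840008858 rot [-1.5703  0.0068 -2.9728] yaw err -0.008176948950502805 F [-6.0686 13.0976 -2.4842] Fclamp -3.667607605009371 13.961509124261964
jaw top Y 256 [-0.024  -0.0008  0.0238] [-0.0099  0.0029  0.0943]
grip 127 [-0.1068 -0.0923 -0.0724] [0.0722 0.0842 0.0986]
```

Call:
step_arm([
  [[0,0,0.3],[0.002,0,0]],
  [[0,0,0.3],[0.002,0,0]],
])

```text
t: 25.3
eef_pos: [0.4526, 0.2058, 0.0703]
eef_rot: [-1.574, 0.01, -2.974]
force: [-8.3, 15.0, -2.8]
gripper_width: 0.006
```

```bash
python3 st.py; python3 look.py 14
```

```text
t 25.30 clamp xy mm [-86.4  96. ] z 0.07025738557909508 rot [-1.5742  0.0099 -2.9742] yaw err -0.009580589283738394 F [-8.277  15.0082 -2.7999] Fclamp -5.505078891741814 16.231121504894226
jaw top Y 248 [-0.0238 -0.0012  0.022 ] [-0.0104  0.0012  0.0914]
grip 119 [-0.1057 -0.0927 -0.0736] [0.0702 0.0803 0.0991]
```

Call:
step_arm([
  [[0.05,0,0.35],[0.002,0,0]],
  [[0,0,0.35],[0.002,0,0]],
])

```text
t: 25.57
eef_pos: [0.4537, 0.2046, 0.0704]
eef_rot: [-1.581, 0.015, -2.976]
force: [-12.4, 23.8, -3.0]
gripper_width: 0.004
```

```bash
python3 st.py; python3 back.py
```

```text
t 25.57 clamp xy mm [-85.6  94.5] z 0.07043934569782194 rot [-1.5809  0.0147 -2.9758] yaw err -0.011245665545057015 F [-12.4461  23.8483  -2.9692] Fclamp -8.052496462965697 25.66716969417237
t 25.5667 from [0.4537 0.2046 0.0704] [-1.5809  0.0147 -2.9758] d [-0.0112  0.0543 -0.0004] rv [ 0.01   -0.0112 -0.0148] F [-12.4461  23.8483  -2.9692] 0.0035041847605930365
[ 0.05  0.02 -1.39] [ 0.002 -0.003 -0.004]
[ 0.05  0.02 -1.39] [ 0.002 -0.003 -0.004]
[ 0.04  0.02 -1.39] [ 0.002 -0.003 -0.004]
[ 0.04  0.01 -1.39] [ 0.002 -0.003 -0.004]
```

That hit the stop or went solid (26 N). Back off and check the jaw.

Call:
step_arm([
  [[0.05,0,-1.3],[0.003,-0.003,-0.004]],
  [[0.05,0,-1.3],[0.003,-0.003,-0.004]],
  [[0.05,0,-1.3],[0.002,-0.003,-0.004]],
  [[0,0,-1.3],[0,-0.001,-0.002]],
  [[0,0,0],[0,0,0]],
  [[0,0,0],[0,0,0]],
  [[0,0,0],[0,0,0]],
])

```text
t: 26.15
eef_pos: [0.4426, 0.2587, 0.0709]
eef_rot: [-1.575, 0.0, -2.966]
force: [-0.4, 0.7, -0.2]
gripper_width: 0.007
```

```bash
python3 st.py; python3 look.py 15
```

```text
t 26.15 clamp xy mm [-87.  149.7] z 0.07092618298127723 rot [-1.5749  0.0004 -2.9664] yaw err -0.0018153266456173434 F [-0.4228  0.6837 -0.234 ] Fclamp -0.2958523400155696 0.7474503950622069
jaw top Y 244 [-0.0239 -0.0004  0.023 ] [-0.0095  0.0015  0.0899]
grip 86 [-0.0989 -0.0896 -0.0754] [0.1146 0.1207 0.1397]
```

View pics/scene15.png

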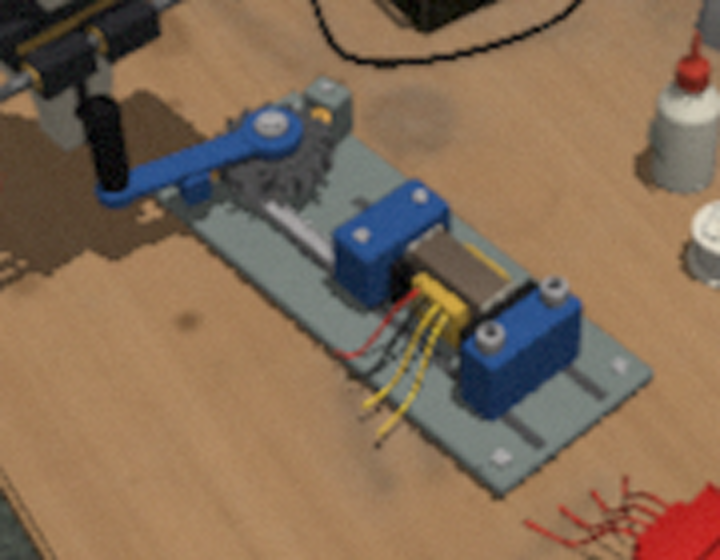

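This time the seventh tooth held (jaw edge at about -10 mm), so the earlier push had stopped just short. Now a gentle eighth push to confirm it goes solid.

Call:
step_arm([
  [[0,0,0.6],[0.002,0,0]],
  [[0,0,0.25],[0,0,0]],
  [[0,0,0.2],[0,0,0]],
  [[0,0,0.2],[0,0,0]],
  [[0,0,0.2],[0,0,0]],
])

```text
t: 26.67
eef_pos: [0.4447, 0.2441, 0.071]
eef_rot: [-1.578, 0.001, -2.97]
force: [-6.1, 9.2, 0.2]
gripper_width: 0.005
```

```bash
python3 st.py
```

```text
t 26.67 clamp xy mm [-87.4 135. ] z 0.07103777277201447 rot [-1.5778  0.0012 -2.9698] yaw err -0.005179524435626082 F [-6.1066  9.2347  0.2226] Fclamp -4.385223549116297 10.165622707992503
```

Call:
step_arm([
  [[0,0,0.2],[0,0,0]],
  [[0,0,0.2],[0,0,0]],
  [[0,0,0.2],[0,0,0]],
])

```text
t: 26.92
eef_pos: [0.4449, 0.242, 0.0712]
eef_rot: [-1.587, 0.003, -2.973]
force: [-7.7, 11.4, 0.0]
gripper_width: 0.001
```

```bash
python3 st.py
```

```text
t 26.92 clamp xy mm [-87.6 132.9] z 0.07120945898888487 rot [-1.5869  0.0032 -2.9726] yaw err -0.007995928860845325 F [-7.7246 11.3633  0.0254] Fclamp -5.6031364502267085 12.54589609934077
```

Call:
step_arm([
  [[0,0,0.25],[0.004,0,0]],
  [[0,0,0.25],[0.004,0,0]],
  [[0,0,0.25],[0.004,0,0]],
  [[0,0,0.25],[0.004,0,0]],
])

```text
t: 27.25
eef_pos: [0.4454, 0.2398, 0.0713]
eef_rot: [-1.586, 0.007, -2.977]
force: [-10.1, 14.5, -2.1]
gripper_width: 0.007
```

```bash
python3 st.py
```

```text
t 27.25 clamp xy mm [-87.6 130.6] z 0.07127868111953317 rot [-1.5863  0.0071 -2.9765] yaw err -0.011939573892436606 F [-10.0783  14.5344  -2.1006] Fclamp -7.3616102326661865 16.08189607743265
```

Call:
step_arm([
  [[0,0,0.3],[0.004,-0.003,0]],
  [[0,0,0.3],[0.004,-0.003,0]],
  [[0,0,0.3],[0.004,-0.003,0]],
])

```text
t: 27.5
eef_pos: [0.4457, 0.2378, 0.0713]
eef_rot: [-1.587, 0.011, -2.97]
force: [-10.3, 15.2, -1.1]
gripper_width: 0.004
```

```bash
python3 st.py; python3 look.py 16; python3 back.py
```

```text
t 27.50 clamp xy mm [-87.6 128.6] z 0.07130412347153756 rot [-1.587   0.0105 -2.9699] yaw err -0.0052914506568715325 F [-10.2988  15.163   -1.089 ] Fclamp -7.468062534559787 16.739526568422
jaw top Y 254 [-0.0234 -0.0017  0.023 ] [-0.0105  0.002   0.0937]
grip 125 [-0.1068 -0.0927 -0.0725] [0.1026 0.1145 0.132 ]
t 27.6 from [0.4457 0.2378 0.0713] [-1.5871  0.0106 -2.9699] d [-0.0032  0.0211 -0.0013] rv [ 0.0162 -0.0052 -0.0106] F [-9.8266 15.0449 -2.1994] 0.00868944042203708
[-0.01  0.04 -0.53] [ 0.004 -0.001 -0.003]
[-0.01  0.04 -0.53] [ 0.004 -0.001 -0.003]
[-0.01  0.04 -0.53] [ 0.004 -0.001 -0.003]
[-0.01  0.04 -0.53] [ 0.004 -0.001 -0.003]
```

Still creeping slightly at 16 N. A few more gentle rows to see where it stops.

Call:
step_arm([
  [[0,0,0.25],[0.004,-0.003,-0.002]],
  [[0,0,0.25],[0.004,-0.003,-0.002]],
  [[0,0,0.25],[0.004,-0.003,-0.002]],
  [[0,0,0.25],[0.004,0,-0.002]],
  [[0,0,0.25],[0.004,0,-0.002]],
  [[0,0,0.25],[0,0,-0.002]],
])

```text
t: 28.1
eef_pos: [0.4456, 0.2379, 0.0714]
eef_rot: [-1.594, 0.005, -2.965]
force: [-9.5, 15.5, -0.6]
gripper_width: 0.003
```

```bash
python3 st.py
```

```text
t 28.10 clamp xy mm [-87.7 128.7] z 0.07135706725861259 rot [-1.5935  0.005  -2.965 ] yaw err -0.0004482747520389019 F [-9.4569 15.541  -0.6327] Fclamp -6.5726992785491785 16.963292821171674
```

Solid: no movement over six rows at 17 N, with the lever near 0.15 rad, so no more teeth. Back off and move clear upward.

Call:
step_arm([
  [[0,0,-0.8],[0.004,0,0]],
  [[0,0,-0.8],[0.004,0,0]],
  [[0,0,-0.8],[0.004,0,0]],
  [[0,0,-0.8],[0.004,0,0]],
  [[0,-1,-0.8],[0,0,0]],
  [[0,-2,-0.5],[0,0,0]],
  [[0,-3,-0.5],[0,0,0]],
  [[0,-3,0],[0,0,0]],
])

```text
t: 28.77
eef_pos: [0.4329, 0.2854, 0.1583]
eef_rot: [-1.568, -0.006, -2.969]
force: [0.4, 0.3, 0.3]
gripper_width: 0.007
```

Call:
step_arm([
  [[0,0,-2],[0,0,0]],
  [[0,0,-2],[0,0,0]],
  [[0,0,0],[0,0,0]],
  [[0,0,0],[0,0,0]],
  [[0,0,0],[0,0,0]],
  [[0,0,0],[0,0,0]],
])

```text
t: 29.27
eef_pos: [0.428, 0.3276, 0.166]
eef_rot: [-1.571, 0.003, -2.969]
force: [-0.8, 0.2, -0.3]
gripper_width: 0.009
```

```bash
python3 st.py; python3 look.py 17
```

```text
t 29.27 clamp xy mm [-89.2 220.1] z 0.16599516309272946 rot [-1.5715  0.0027 -2.9686] yaw err -0.004011186764947272 F [-0.8037  0.1661 -0.2661] Fclamp -0.7618625074547188 0.3049835701642017
jaw top Y 252 [-0.0232 -0.0002  0.0226] [-0.01    0.0021  0.0918]
grip 74 [-0.0968 -0.0895 -0.0805] [0.1147 0.1193 0.1302]
```

View pics/top17.png

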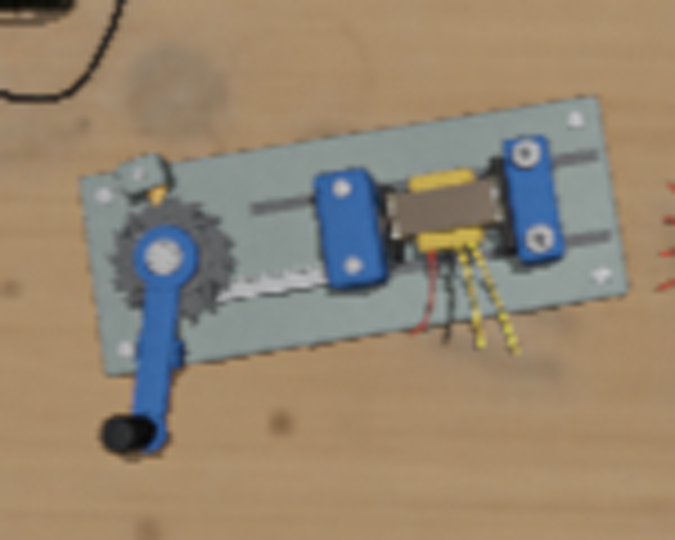

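View pics/scene17.png

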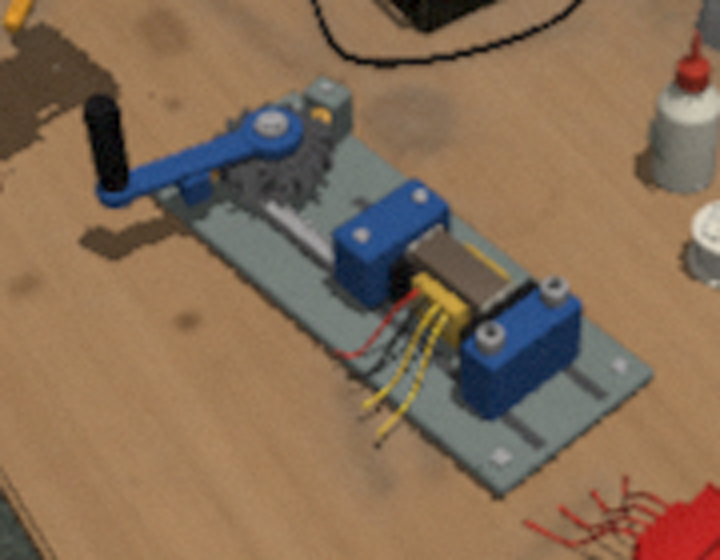

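The transformer is clamped upright and square between pad and fence. The pad stem is fully pressed in, the lever is sprung back, the bottle stands and the robot is clear. Handing in.

```bash
python3 -c "
from cell import ticket
print(ticket.close_job())"
```

```text
the job is handed in; nothing more can be done
None
```

The transformer is clamped in the ratchet clamp and the job is handed in, at about 29 s of the 70 s. No verdict came back, so the result rests on my own checks.

**Placing:** I regripped once because the arm had drifted 1 cm. I set the transformer upright on the bed with its narrow ends towards pad and fence. Its core measured about 1 mm from the middle line in x and within 2 mm of midway between pad and fence. The first touchdown pressed with about 33 N (36 N at the wrist). I eased up before letting go.

**Pumping:** The lever took seven teeth.
- **Seventh tooth:** the first push, up to 18 N, stopped just short, and the jaw fell back to where it was after tooth six. I repeated it as a full swing, peaking at about 27 N at the wrist, and the tooth held. That is above the 15 N you call enough, but well under 45 N.
- **Eighth push:** it went solid near 0.15 rad at about 17 N and took no tooth.

**Last checks:** In the final pictures the transformer stands upright and square against the fence. The pad looks almost fully pressed in, and the jaw has moved about 40 mm in all. The lever is sprung back, the glue bottle was still standing, and the robot touches nothing.

The forces at pad and fence could not be measured. They are only inferred from how far the pad is pressed in and from the lever going solid.

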